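# Set the tile and the serving board on their display stands

## Task

Take the blue ceramic tile and the wooden serving board out of the white rack and put each on the sloped display stand that matches it: the tile on the blue stand, the board on the wooden stand. Each must end up square and about centred, its straight bottom edge down on the ledge behind the lip and leaning back on the backrest. Set them down rather than dropping them, and leave the other kitchen things where they are.

Things in the scene. Friction and masses are not known exactly. Their poses are not given: they have to be found in the camera images.
- tile_center (a point): Centre of a blue ceramic tile with a cream panel on both faces, standing upright in a slot of the rack: 12 mm thick (x), 110 mm wide (y), 155 mm tall (z); x, y and z are its own axes, z up as it stands at the start. 0.34 to 0.50 kg. Can be pinched across its 12 mm thickness at the top edge.
- tile_foot (a point): Middle of the tile's bottom edge, 77.5 mm below its centre; same axes.
- board_center (a point): Half-way up a light wooden serving board standing upright in the other slot of the rack, handle upwards: 12 mm thick (x), 165 mm tall (z); the blade is 100 mm wide (y) and 115 mm tall, and above it the handle is 36 mm wide and 50 mm tall. Same axis meanings. 0.13 to 0.19 kg. Can be pinched across its 12 mm thickness at the handle.
- board_foot (a point): Middle of the board's bottom edge, 82.5 mm below its centre; same axes.
- rack: Fixed white slotted rack, 170 x 130 mm, origin under its middle, z up. Two slots run along its y, at x = -50 and +50 mm; each is 15 mm wide, its floor 12 mm and its wall tops 52 mm above the table. Either piece may be in either slot.
- blue_stand: Blue display stand, fixed; origin on the table below the corner of its backrest and ledge, z up, x towards its open front, which faces roughly away from the robot, so a piece on it leans back towards the robot. Foot 130 mm wide, from 97 mm behind the origin to 53 mm in front; two thin struts prop the backrest from behind. The two stands have the same shape and may swap places.
- blue_stand_face: Blue stand. Sloped part. Origin: inside corner of backrest and ledge, mid-width, 28 mm above the table. x: out of the backrest; y: along the ledge; z: up the slope, 25 degrees off vertical, leaning to the stand's -x. Backrest 120 mm wide, to 90 mm up z, 6 mm thick behind x = 0. Ledge flat, square to the backrest, 24 mm deep (x 0 to 24); then a lip 6 mm thick, 12 mm above the ledge.
- wood_stand: Light-wood display stand, fixed; origin on the table below the corner of its backrest and ledge, z up, x towards its open front, which faces roughly away from the robot, so a piece on it leans back towards the robot. Foot 130 mm wide, from 97 mm behind the origin to 53 mm in front; two thin struts prop the backrest from behind. The two stands have the same shape and may swap places.
- wood_stand_face: Wooden stand. Sloped part. Origin: inside corner of backrest and ledge, mid-width, 28 mm above the table. x: out of the backrest; y: along the ledge; z: up the slope, 25 degrees off vertical, leaning to the stand's -x. Backrest 120 mm wide, to 90 mm up z, 6 mm thick behind x = 0. Ledge flat, square to the backrest, 24 mm deep (x 0 to 24); then a lip 6 mm thick, 12 mm above the ledge.
- cookie_press: Bystander, loose: metal cookie press with a black push plunger, standing upright, 200 mm tall, 72 mm wide at the foot, 122 mm across its side bars. Origin under its middle.
- cupcake_tower: Bystander, loose: stack of three round plastic cupcake tiers, pink, mint and cream, 138 mm tall, 170 mm across. Origin under its middle.
- cake_stand: Bystander, loose: white ceramic pedestal cake stand, 108 mm tall, 240 mm across. Origin under its middle.
- spoon_crock: Bystander, loose: blue crock holding three wooden spoons, about 285 mm tall overall, crock 104 mm across. Origin under its middle.
- sprinkle_jar: Bystander, loose: small pink sprinkle jar with a red cap, 85 mm tall, 64 mm across. Origin under its middle.
- bowl: Bystander, loose: small mint-green bowl, 45 mm tall, 96 mm across. Origin under its middle.
- cookie_tin: Bystander, loose: round gold cookie tin, 66 mm tall, 106 mm across. Origin under its middle.
Things that resemble listed ones, but are neither listed nor needed, are in the scene too. What is shaped like the part that bears board_center but orange or turquoise is not meant.

How it is judged:
By the outcome, as a careful person would: the job done as asked, in the order asked, and still so for the second after the job is handed in, with the robot touching nothing.
It also fails if it takes over 67 s, if anything falls off the work surface, if the arm or the gripper's body presses on something with over 40 N, if the wrist force passes 120 N, or if a joint passes its speed limit or range.

## Robot

A 6-joint arm with a two-finger parallel gripper is mounted at the origin on the work surface. World frame = base frame: x ahead of the robot, y to its left, z up, the work surface at z = 0. Lengths are in m, angles in rad, forces in N, time in s.
With the tool pointing down it reaches from about 0.35 to 0.775 m from the base axis. Payload 7.3 kg.
Tool frame: the origin (TCP) lies midway between the tips of the shut fingers; the grasp point (between the pads) lies 19 mm behind it; z points along the fingers, y is the direction in which the jaws open and shut (so a half turn about z gives the same grasp; the last joint's range is limited). The gripper opens to 92 mm and grips with 3 to 60 N. Pads are 19 mm wide; open, the fingers measure 130 mm over their backs; the gripper's body (75 mm by 190 mm) begins 47 mm behind the grasp point.
Start: joints at [-1.42, 0.342, 1.524, -0, 1.275, -0.146], TCP at [0.154, -0.502, 0.227] pointing down, gripper open.
Joint ranges: [-2.53, 2.53], [-0.77, 2.02], [0.04, 2.7], [-1, 4.14], [0.28, 2.66], [-3.11, 3.11]. Speed limits (rad/s): [2.57, 2.57, 3.14, 3.14, 3.14, 3.14].

## Interface

Orientations are given as a unit quaternion [w, x, y, z].
In Python, from bench import ctrl, cams gives the robot as it stands.
- The arm moves only by the tool carry_out, never from a script. Its argument "commands" is a list of rows, each an object with "translation": the shift along the tool's x, y, z in mm, a list of three; "delta_rot": the turn, a rotation vector about the tool's x, y, z in degrees, a list of three; "grip": the closure, from -1 (fully open) to 1 (shut), so that 0 is half open. In form: [{"translation": [x, y, z], "delta_rot": [ax, ay, az], "grip": grip}, ...]. A call has 1 to 5 rows; each row is the pose to reach, as a shift and turn from the pose commanded when the call began, along the tool's axes at that moment; what a row does not reach only later rows make up. A row lasts 1/10 s, in which the tool goes at most 50 mm and 8.59 degrees, less where a joint would pass 70% of its speed; a pose out of reach is approached as far as the arm can. A call with a gripper value outside its range is refused whole. The fingers move at their own pace and stop on an object; the grip force is fixed at half the most. Time passes only in rows, so rows that repeat a pose let the fingers close. It gives the time, the measured TCP pose, the force and the opening at its end, in the units of the state.
- ctrl.read_state(): the state, without advancing time (a new reading comes with each control period).
- cams.grab_frame(name): name is "side" or "top"; returns the picture (384x512x3 uint8, red, green, blue); there is no depth.
- cams.camera_model(name): a dict with "fx", "fy", "cx", "cy" (pixels), "k1" (the pictures are not rectified: a ray, as slopes to the right and down, at radius r is drawn at 1 + k1 r^2 times it, then the intrinsics apply), "R" (3x3) and "t" (3): a world point X has camera coordinates R X + t. Camera axes: x right, y down, z forward; pixel columns grow to the right and rows downward; lengths in m; the calibration is good to about 2 mm. A picture is of the moment at which its call begins. camera_model takes no time and is no camera call.
- ctrl.job_done(): hands the job in, once; it reports no verdict.
Trained networks look in the newest picture that a camera, given by its name, has taken for a name from the list of things; names that differ only in an ending like _2 or _b are one class to them, and where a whole thing is asked for, a point or a joint stands for the part that bears it (a point fixed in the world has none). Each returns a list of dicts, best first, with "conf" (0 to 1); they miss things now and then, are a little off and sometimes report something else, mostly with a low value. They report only what shows in the picture. A call takes as long as a camera call. They do not tell look-alikes from the thing itself.
- cams.search_frame(camera, query): "rect" ([left, top, right, bottom] in pixels, round what is visible of it).
The state is a dict: "time_s": time; "qpos": joint angles; "qd": joint speeds; "joint_efforts": joint torques, N m; "tcp_pos": TCP position; "tcp_rot": TCP orientation; "wrist_force": force on the tool from outside, world axes, zero at the start; "moment": the same for the moment, N m; "opening": finger opening in m.
Only numpy, scipy, OpenCV 4.12 (cv2) and the standard library are available. Lean on these libraries where they do the work, as an engineer would, in place of code of your own. Each camera call takes 0.05 s, during which the arm holds its last target.

## Working session

There is one attempt and no reset: what is moved stays moved. The work goes in short steps, Python scripts to look and compute and a tool call to move; the robot and the scene stay as the last step left them, time stands still between calls to the robot, and variables do not carry over. Pictures are saved under pics/ and viewed, and the job is handed in when it is done.

Besides the shell and the picture viewer there is one more tool, called as name([rows], argument=value, ...), one row to a line, values as JSON. carry_out: Moves the arm, as the interface text tells. Its arguments: {"type":"object","properties":{"commands":{"type":"array","items":{"type":"object","properties":{"translation":{"type":"array","items":{"type":"number"}},"delta_rot":{"type":"array","items":{"type":"number"}},"grip":{"type":"number"}}}}},"required":["commands"]}

```bash
ls; mkdir -p pics; python3 - <<'E'
from bench import ctrl, cams
import cv2
for n in ("side","top"):
    im=cams.grab_frame(n); cv2.imwrite(f"pics/{n}0.png",im[:,:,::-1])
    m=cams.camera_model(n); print(n,m)
print(ctrl.read_state())
E
```

```text
pics
side {'fx': 445.621051731639, 'fy': 445.621051731639, 'cx': 254.38679835288067, 'cy': 195.67846862215325, 'k1': -0.023788232607275455, 'R': array([[-9.89730204e-01, -1.42947558e-01,  3.45259494e-04],
       [-9.68466454e-02,  6.68759546e-01, -7.37144082e-01],
       [ 1.05142051e-01, -7.29607199e-01, -6.75735513e-01]]), 't': array([0.53809385, 0.11378985, 1.57978183])}
top {'fx': 389.0954499686063, 'fy': 389.0954499686063, 'cx': 254.04619113159757, 'cy': 188.79290923800076, 'k1': -0.05193293481185291, 'R': array([[ 6.52685690e-03, -9.99976709e-01,  1.99530443e-03],
       [-9.86307219e-01, -6.76642895e-03, -1.64779505e-01],
       [ 1.64789168e-01, -8.92490915e-04, -9.86328411e-01]]), 't': array([-0.00728688,  0.54738192,  1.38286665])}
{'time_s': 0.1, 'qpos': array([-1.42001709e+00,  3.42647320e-01,  1.52488452e+00, -3.10885735e-05,
        1.27537655e+00, -1.46018945e-01]), 'qd': array([-0.00012685, -0.00245556, -0.0035292 ,  0.00062963,  0.0007643 ,
        0.00124772]), 'joint_efforts': array([ 1.31989764e-03, -4.32004952e+01, -2.44694245e+01,  7.18992669e-02,
        5.26598340e-02, -5.08831351e-05]), 'tcp_pos': array([ 0.15349243, -0.50170513,  0.22613032]), 'tcp_rot': array([-6.57834473e-04,  9.89008163e-01,  1.47859463e-01, -1.64337159e-05]), 'wrist_force': array([-0.2536685 ,  0.13539125, -0.12432289]), 'moment': array([ 0.00139533, -0.06113932, -0.04524931]), 'opening': 0.09182905974066675}
```

View pics/side0.png

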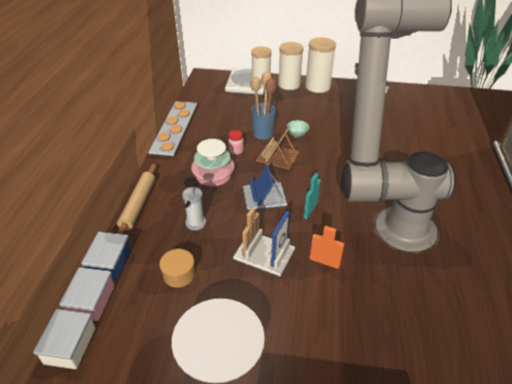

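View pics/top0.png

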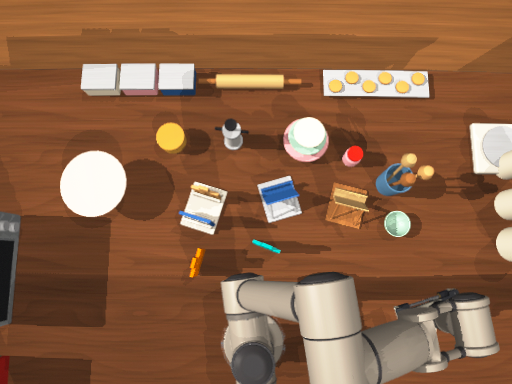

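```bash
python3 - <<'E'
import cv2
t=cv2.imread("pics/top0.png"); s=cv2.imread("pics/side0.png")
cv2.imwrite("pics/top0z.png",cv2.resize(t[165:265,170:390],None,fx=3.6,fy=3.6,interpolation=cv2.INTER_CUBIC))
cv2.imwrite("pics/side0z.png",cv2.resize(s[125:285,180:360],None,fx=3.7,fy=3.7,interpolation=cv2.INTER_CUBIC))
E
```

```text
(no output)
```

View pics/top0z.png

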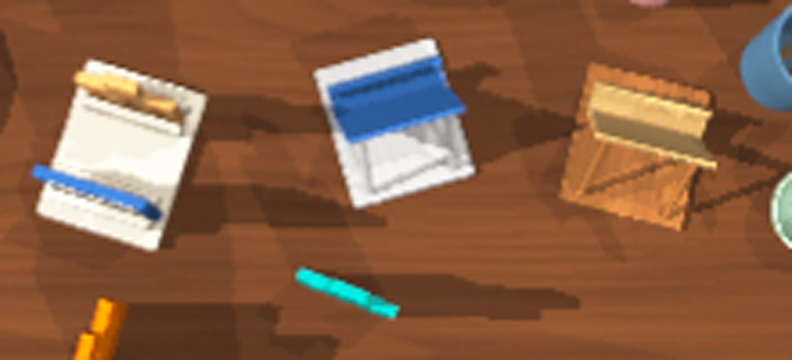

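View pics/side0z.png

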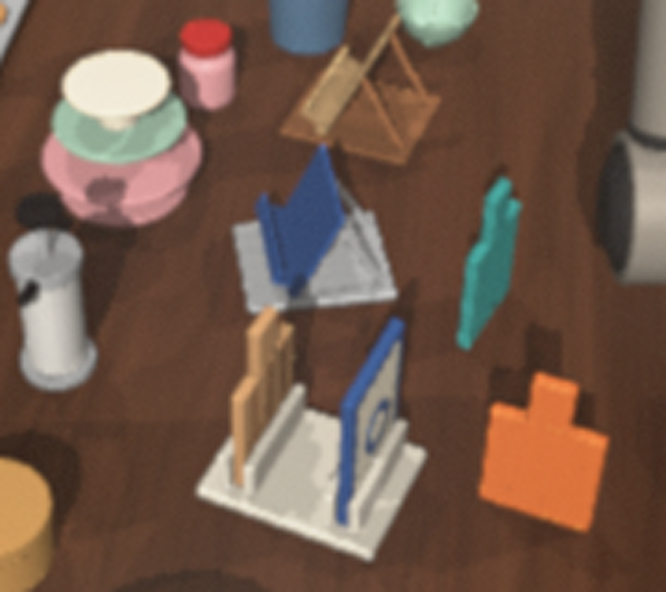

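```bash
cat > h.py <<'E'
import numpy as np, cv2
from bench import ctrl, cams
from scipy.optimize import least_squares
from scipy.spatial.transform import Rotation as Rn
CM={n:cams.camera_model(n) for n in("side","top")}
def proj(n,X):
    m=CM[n]; c=np.atleast_2d(X)@m["R"].T+m["t"]; s=c[:,:2]/c[:,2:]; r2=(s**2).sum(1,keepdims=True)
    s=s*(1+m["k1"]*r2); return s*[m["fx"],m["fy"]]+[m["cx"],m["cy"]]
def crop(src,dst,x0,y0,x1,y1,f,lines=()):
    im=cv2.imread(src)[y0:y1,x0:x1]; im=cv2.resize(im,None,fx=f,fy=f,interpolation=cv2.INTER_CUBIC)
    for x in range(x0-x0%10+10,x1,10):
        cv2.line(im,(int((x+.5-x0)*f),0),(int((x+.5-x0)*f),6),(0,255,255),1); cv2.putText(im,str(x),(int((x+.5-x0)*f)-10,18),0,.35,(0,255,255),1)
    for y in range(y0-y0%10+10,y1,10):
        cv2.line(im,(0,int((y+.5-y0)*f)),(6,int((y+.5-y0)*f)),(0,255,255),1); cv2.putText(im,str(y),(8,int((y+.5-y0)*f)+4),0,.35,(0,255,255),1)
    for a,b,c in lines:
        p=[tuple(int(v) for v in ((np.array(q)+.5-[x0,y0])*f)) for q in(a,b)]
        cv2.line(im,p[0],p[1],c,1,cv2.LINE_AA)
    cv2.imwrite(dst,im)
def T(x,y,yaw,P,z=0):
    c,s=np.cos(yaw),np.sin(yaw); P=np.atleast_2d(P); return np.c_[x+c*P[:,0]-s*P[:,1], y+s*P[:,0]+c*P[:,1], z+P[:,2]]
E
python3 - <<'E'
from h import *
for n,b in (("top",(178,178,232,238)),):
    crop("pics/top0.png","pics/top_rack.png",*b,10)
crop("pics/side0.png","pics/side_rack.png",230,205,300,278,8)
E
```

```text
(no output)
```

View pics/top_rack.png

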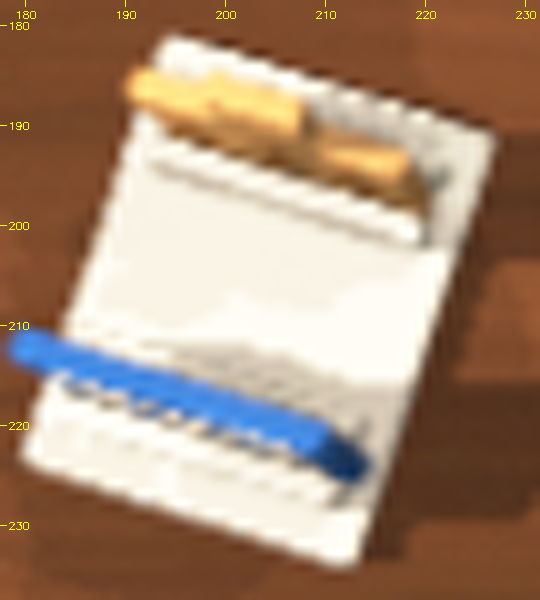

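View pics/side_rack.png

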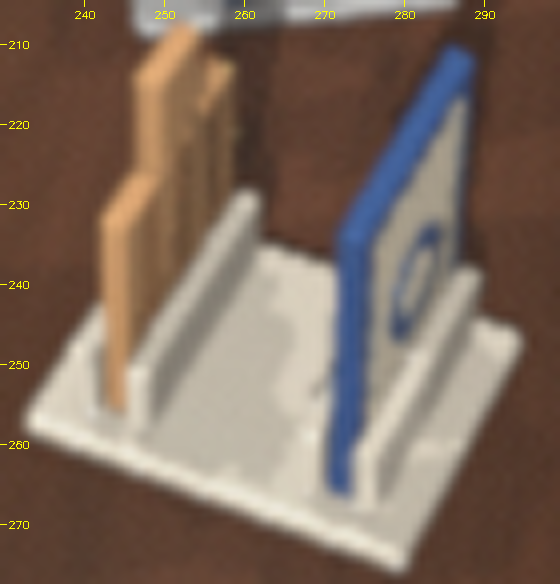

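```bash
cat >> h.py <<'E'
def tri(ps,pt,x0=(.5,0,.1)):
    f=lambda X: np.r_[proj("side",X)[0]-ps, proj("top",X)[0]-pt]
    r=least_squares(f,x0); return r.x, r.fun
E
python3 - <<'E'
from h import *
np.set_printoptions(precision=4,suppress=True)
c=lambda x0,y0,f:(lambda a,b:np.array([x0+a/f-.5,y0+b/f-.5]))
t=c(178,178,10); s=c(230,205,8)
for nm,a,b in [("tile far(-y) top",s(464,52),t(320,440)),("tile near(+y) top",s(355,232),t(14,347)),
 ("handle",s(185,32),t(400,160)) ,("handle +y end",s(150,80),t(205,85)),("blade +y shoulder",s(118,215),t(140,85)),
 ("rack L",s(25,415),t(168,35)),("rack B",s(405,557),t(20,462)),("rack R",s(522,340),t(350,567))]:
    X,r=tri(a,b); print(nm,X,r)
E
```

```text
tile far(-y) top [0.4169 0.1435 0.1641] [ 0.1046  0.0189  0.0049 -0.1115]
tile near(+y) top [0.448  0.2463 0.1649] [ 0.359   0.0695  0.0156 -0.4061]
handle [0.524  0.1216 0.1367] [ 2.4165  0.5489  0.0559 -2.6054]
handle +y end [0.5356 0.1843 0.1715] [ 0.2693  0.0631  0.0053 -0.2978]
blade +y shoulder [0.5439 0.2137 0.1246] [ 0.3399  0.0797  0.0069 -0.3866]
rack L [0.5834 0.2228 0.0071] [ 0.2628  0.0636  0.0044 -0.3094]
rack B [0.4208 0.2729 0.0072] [ 0.1488  0.0262  0.0084 -0.1761]
rack R [0.3833 0.1494 0.0036] [ 0.1953  0.0318  0.0115 -0.2164]
```

```bash
python3 - <<'E'
from h import *
crop("pics/top0.png","pics/top_bs.png",254,172,306,226,11)
crop("pics/side0.png","pics/side_bs.png",240,160,292,212,11)
crop("pics/top0.png","pics/top_ws.png",322,178,374,232,11)
crop("pics/side0.png","pics/side_ws.png",253,122,305,172,11)
E
```

```text
(no output)
```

View pics/top_bs.png

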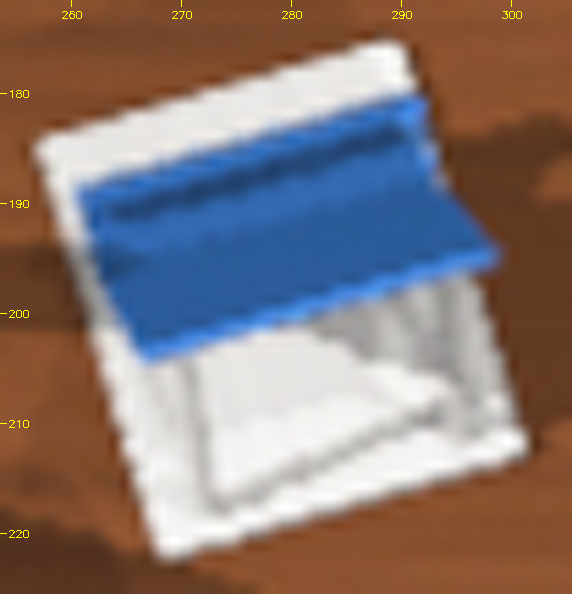

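View pics/side_bs.png

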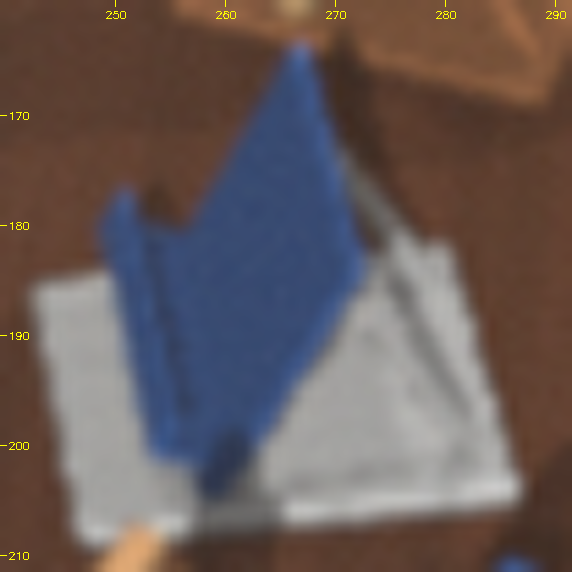

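View pics/top_ws.png

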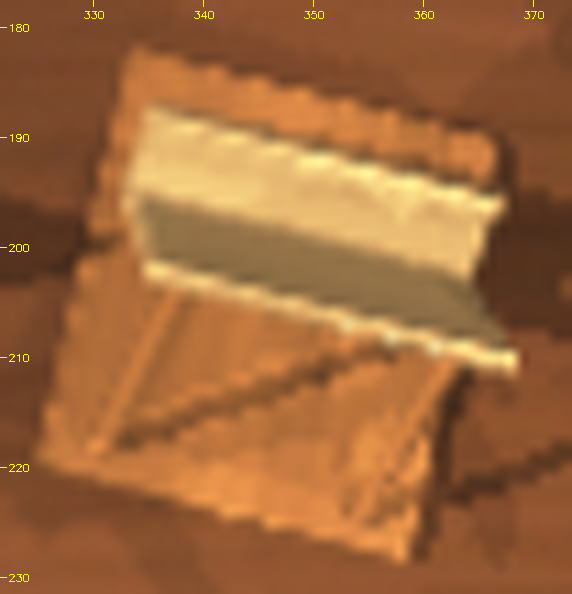

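View pics/side_ws.png

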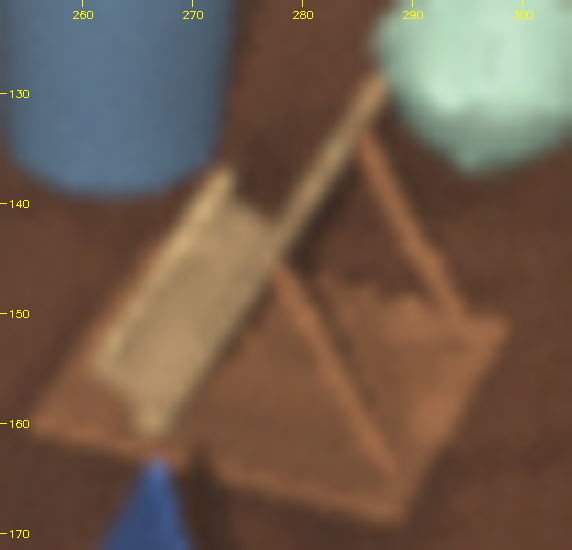

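```bash
cat > fit.py <<'E'
from h import *
np.set_printoptions(precision=4,suppress=True)
cc=lambda x0,y0,f:(lambda a,b:np.array([x0+a/f-.5,y0+b/f-.5]))
S,C=np.sin(np.radians(25)),np.cos(np.radians(25))
F=lambda x,y,z:(x*C-z*S,y,.028+x*S+z*C)
def foot(h):return {"f+":(.053,.065,h),"f-":(.053,-.065,h),"r+":(-.097,.065,h),"r-":(-.097,-.065,h)}
M={"b+":F(-.006,.06,.09),"b-":F(-.006,-.06,.09),"B+":F(-.003,.06,.09),"B-":F(-.003,-.06,.09),"l+":F(.03,.06,.012),"l-":F(.03,-.06,.012),"L+":F(.027,.06,.012),"L-":F(.027,-.06,.012)}
t=cc(254,172,11);s=cc(240,160,11)
blue=[("top","f+",t(38,145)),("top","f-",t(402,42)),("top","r-",t(528,455)),("top","r+",t(165,560)),("top","b+",t(148,362)),("top","b-",t(500,262)),("top","l+",t(80,190)),("top","l-",t(425,98)),
("side","f-",s(32,285)),("side","r-",s(445,240)),("side","r+",s(518,485)),("side","f+",s(88,535)),("side","B-",s(302,45)),("side","B+",s(362,265)),("side","L-",s(125,185)),("side","L+",s(155,450))]
t=cc(322,178,11);s=cc(253,122,11)
wood=[("top","f+",t(135,45)),("top","f-",t(495,135)),("top","r-",t(410,562)),("top","r+",t(38,462)),("top","b+",t(145,278)),("top","b-",t(517,372)),("top","l+",t(148,105)),("top","l-",t(505,200)),
("side","f+",s(35,430)),("side","r+",s(400,522)),("side","r-",s(508,325)),("side","B-",s(378,80)),("side","L-",s(228,170)),("side","L+",s(98,362))]
def pts(p,k):
    m={**foot(p[4]),**M}; return T(p[0],p[1],p[2],[m[a] for a in k],p[3])
def fit(obs,x0):
    def f(p):
        X=pts(p,[o[1] for o in obs]); 
        return np.r_[np.concatenate([proj(o[0],x)[0]-o[2] for o,x in zip(obs,X)]),(p[4]-.008)*200, p[3]*150]
    r=least_squares(f,x0); return r
def show(nm,r,obs):
    print(nm,r.x,"yaw",np.degrees(r.x[2])); 
    for o,e in zip(obs,r.fun[:-2].reshape(-1,2)): print(o[0],o[1],e)
if __name__=="__main__":
    show("blue",fit(blue,[.5,0,.2,0,.008]),blue); show("wood",fit(wood,[.5,-.2,-.2,0,.008]),wood)
E
python3 fit.py
```

```text
blue [ 0.5413 -0.0924  0.2884 -0.0053  0.0081] yaw 16.524584242517324
top f+ [ 0.1304 -0.8459]
top f- [-0.1805 -0.8154]
top r- [ 0.0609 -0.6715]
top r+ [-0.1825 -0.5552]
top b+ [-0.5259  0.0807]
top b- [ 0.181  -0.2514]
top l+ [0.0883 0.5518]
top l- [-0.0221 -0.0124]
side f- [ 0.1489 -0.1756]
side r- [0.2894 0.3135]
side r+ [0.1498 0.5019]
side f+ [-0.5476 -0.0146]
side B- [-0.0603  0.1798]
side B+ [0.0153 0.8419]
side L- [0.3259 0.6892]
side L+ [ 2.172  -2.4408]
wood [ 0.5184 -0.3563 -0.2432 -0.006   0.0066] yaw -13.932552723252815
top f+ [-0.3211 -0.1867]
top f- [ 0.1551 -0.0391]
top r- [-0.1476 -0.5394]
top r+ [-0.0727  0.0373]
top b+ [ 0.0876 -0.117 ]
top b- [-0.5245 -0.306 ]
top l+ [0.5054 0.4382]
top l- [-0.2483 -0.2378]
side f+ [-0.7378 -0.2853]
side r+ [ 0.055  -0.1034]
side r- [0.048  0.0998]
side B- [0.2567 0.3322]
side L- [-0.051   0.4779]
side L+ [ 1.5905 -1.3058]
```

```bash
python3 - <<'E'
import fit
from fit import *
R=[("blue",[o for o in blue if (o[0],o[1])!=("side","L+")],[.5,0,.2,0,.008]),("wood",[o for o in wood if (o[0],o[1])!=("side","L+")],[.5,-.2,-.2,0,.008])]
def fit2(obs,x0,w,sh):
    def f(p):
        X=pts(p,[o[1] for o in obs]); 
        return np.r_[np.concatenate([proj(o[0],x)[0]-o[2]-sh for o,x in zip(obs,X)]),(p[4]-.008)*200, p[3]*w]
    return least_squares(f,x0)
for nm,o,x0 in R:
    for w in (150,1e5):
        for sh in (0,.5): r=fit2(o,x0,w,sh); print(nm,w,sh,r.x,np.degrees(r.x[2]),r.cost)
    for cam in("top","side"):
        r=fit2([q for q in o if q[0]==cam],x0,1e5,0); print(nm,cam,r.x,np.degrees(r.x[2]),r.cost)
E
```

```text
blue 150 0 [ 0.5406 -0.0924  0.2924 -0.0025  0.0061] 16.75563230925566 1.9083556665996468
blue 150 0.5 [ 0.5391 -0.0944  0.2921 -0.0058  0.0055] 16.735487906663828 2.0853920824703067
blue 100000.0 0 [ 0.5404 -0.0918  0.2924 -0.      0.0046] 16.75366141321081 2.3734871018835326
blue 100000.0 0.5 [ 0.5386 -0.093   0.292  -0.      0.0021] 16.730880226702286 4.594198663416995
blue top [ 0.5395 -0.0924  0.2863 -0.      0.0064] 16.40659688035853 1.0440321434823976
blue side [ 0.541  -0.089   0.3006 -0.      0.0069] 17.225300557733853 0.42542103422763916
wood 150 0 [ 0.5179 -0.356  -0.2424 -0.0038  0.0053] -13.8859046616227 1.3405442281814224
wood 150 0.5 [ 0.5163 -0.3585 -0.2429 -0.0071  0.0047] -13.917154767430254 1.9576750233353732
wood 100000.0 0 [ 0.5175 -0.3548 -0.2429 -0.      0.0035] -13.916121338669505 2.0911267930730353
wood 100000.0 0.5 [ 0.5157 -0.3564 -0.2439 -0.      0.0014] -13.972835126747745 4.51255310892514
wood top [ 0.5171 -0.355  -0.245   0.      0.0076] -14.039010327506855 0.5486590270384418
wood side [ 0.5176 -0.3492 -0.2342 -0.      0.0061] -13.417557647844621 0.511615236437225
```

```bash
python3 - <<'E'
from fit import *
c=cc; t=c(178,178,10); s=c(230,205,8)
def go(nm,P,obs,x0):
    def f(p): return np.concatenate([proj(o[0],T(p[0],p[1],p[2],[P[o[1]]]))[0]-o[2] for o in obs])
    r=least_squares(f,x0); print(nm,r.x,np.degrees(r.x[2])); print(r.fun.reshape(-1,2).round(2).tolist()); return r.x
rk={"f+":(.085,.065,.006),"r+":(-.085,.065,.006),"r-":(-.085,-.065,.006),"f-":(.085,-.065,.006)}
rr=go("rack",rk,[("top","f+",t(168,35)),("top","f-",t(495,132)),("top","r-",t(350,567)),("top","r+",t(20,462)),("side","f+",s(25,415)),("side","r+",s(405,557)),("side","r-",s(522,340))],[.48,.19,-.3])
tl={"-":(0,-.055,.167),"+":(0,.055,.167),"+b":(0,.055,.012)}
go("tile",tl,[("side","-",s(464,52)),("side","+",s(355,232)),("side","+b",s(340,495)),("top","-",t(320,440)),("top","+",t(14,347))],[.43,.19,-.3])
bd={"h+":(0,.018,.177),"h-":(0,-.018,.177),"s+":(0,.05,.127),"s+b":(0,.05,.012)}
go("board",bd,[("side","h+",s(150,75)),("side","h-",s(188,30)),("side","s+",s(115,212)),("side","s+b",s(117,410)),("top","s+",t(133,88)),("top","h+",t(207,87)) if 0 else ("top","s+",t(133,88))],[.53,.17,-.3])
for x,y in((-.05,0),(.05,0)): print(T(rr[0],rr[1],rr[2],[(x,y,0)]))
print("tcp start"); print(Rn.from_quat(np.roll(ctrl.read_state()["tcp_rot"],-1)).as_matrix())
E
```

```text
rack [ 0.4833  0.1859 -0.3007] -17.22910556880214
[[0.05, -0.35], [-0.1, 0.2], [0.05, -0.13], [0.01, -0.29], [0.17, 0.27], [-0.04, 0.29], [0.38, -0.52]]
tile [ 0.4327  0.1958 -0.2979] -17.066117264256697
[[0.29, -0.7], [0.04, 0.06], [0.47, -0.2], [-0.0, -0.06], [-0.71, -0.71]]
board [ 0.53    0.1696 -0.2889] -16.55165954037593
[[0.27, 0.03], [0.4, -1.67], [0.4, 0.81], [0.67, -0.17], [-0.5, -0.91], [-0.5, -0.91]]
[[0.4355 0.2007 0.    ]]
[[0.5311 0.1711 0.    ]]
tcp start
[[ 0.9563  0.2925 -0.0002]
 [ 0.2925 -0.9563  0.0013]
 [ 0.0002 -0.0013 -1.    ]]
```

```bash
cat >> h.py <<'E'
def Rdown(yaw_deg,tilt_deg=0):
    # jaw y along (cos yaw, sin yaw) horizontally; tool z tilted outward along +yaw dir by tilt
    a=np.radians(yaw_deg); b=np.radians(tilt_deg)
    h=np.array([np.cos(a),np.sin(a),0]); u=np.array([0,0,1.])
    y=np.cos(b)*h+np.sin(b)*u; z=-(np.cos(b)*u-np.sin(b)*h)
    return np.c_[np.cross(y,z),y,z]
def plan(p,Rt,Rc=None,pc=None):
    s=ctrl.read_state()
    if pc is None: pc=s["tcp_pos"]
    if Rc is None: Rc=Rn.from_quat(np.roll(s["tcp_rot"],-1)).as_matrix()
    t=Rc.T@(np.array(p)-pc)*1000; r=Rn.from_matrix(Rc.T@Rt).as_rotvec(degrees=True)
    print("t",t.round(1).tolist(),"|t|",np.linalg.norm(t).round(1),"rot",r.round(2).tolist(),"at",np.round(pc,4).tolist(),"q",s["qpos"].round(2).tolist(),"time",s["time_s"])
E
python3 - <<'E'
from h import *
plan([.35,-.2,.36],Rdown(-17)); plan([.434,.197,.26],Rdown(-17))
E
```

```text
t [276.2, -231.2, -133.5] |t| 384.1 rot [-0.06, -0.05, -55.99] at [0.1535, -0.5017, 0.2261] q [-1.42, 0.34, 1.52, -0.0, 1.28, -0.15] time 0.1
t [472.6, -586.2, -33.0] |t| 753.7 rot [-0.06, -0.05, -55.99] at [0.1535, -0.5017, 0.2261] q [-1.42, 0.34, 1.52, -0.0, 1.28, -0.15] time 0.1
```

carry_out([
  {"translation": [50, -40, -100], "delta_rot": [0, 0, -7], "grip": -1},
  {"translation": [276, -231, -135], "delta_rot": [0, 0, -16], "grip": -1},
  {"translation": [276, -231, -135], "delta_rot": [0, 0, -24], "grip": -1},
  {"translation": [276, -231, -135], "delta_rot": [0, 0, -32], "grip": -1},
  {"translation": [276, -231, -135], "delta_rot": [0, 0, -40], "grip": -1},
])

```text
time_s: 0.6
tcp_pos: [0.2741, -0.3163, 0.3228]
tcp_rot: [-0.0, 0.878, 0.479, 0.0]
wrist_force: [1.4, -0.8, 0.8]
opening: 0.0921
```

```bash
python3 - <<'E'
from h import *
plan([.434,.197,.30],Rdown(-17))
E
```

```text
t [518.3, -142.8, 23.0] |t| 538.1 rot [-0.01, -0.02, -15.71] at [0.2741, -0.3163, 0.3228] q [-1.04, 0.08, 1.6, 0.0, 1.46, -0.47] time 0.6
```

carry_out([
  {"translation": [270, 0, 10], "delta_rot": [0, 0, -4], "grip": -1},
  {"translation": [270, 0, 10], "delta_rot": [0, 0, -8], "grip": -1},
  {"translation": [270, 0, 10], "delta_rot": [0, 0, -12], "grip": -1},
  {"translation": [270, 0, 10], "delta_rot": [0, 0, -15.7], "grip": -1},
  {"translation": [270, 0, 10], "delta_rot": [0, 0, -15.7], "grip": -1},
])

```text
time_s: 1.1
tcp_pos: [0.4102, -0.1066, 0.3132]
tcp_rot: [0.0, 0.805, 0.593, -0.0]
wrist_force: [1.1, -1.5, 0.8]
opening: 0.0918
```

```bash
python3 - <<'E'
from h import *
plan([.434,.197,.26],Rdown(-17))
E
```

```text
t [297.1, -67.0, 53.1] |t| 309.1 rot [0.0, 0.01, -0.2] at [0.4102, -0.1066, 0.3132] q [-0.44, 0.09, 1.61, -0.0, 1.44, -0.14] time 1.1
```

carry_out([
  {"translation": [297, -67, 53], "delta_rot": [0, 0, 0], "grip": -1},
  {"translation": [297, -67, 53], "delta_rot": [0, 0, 0], "grip": -1},
  {"translation": [297, -67, 53], "delta_rot": [0, 0, 0], "grip": -1},
  {"translation": [297, -67, 53], "delta_rot": [0, 0, 0], "grip": -1},
  {"translation": [297, -67, 53], "delta_rot": [0, 0, 0], "grip": -1},
])

```text
time_s: 1.6
tcp_pos: [0.4289, 0.1389, 0.2699]
tcp_rot: [0.0, 0.805, 0.593, -0.0]
wrist_force: [1.2, -1.0, 0.3]
opening: 0.0917
```

carry_out([
  {"translation": [40, -10, 0], "delta_rot": [0, 0, 0], "grip": -1},
  {"translation": [40, -10, 0], "delta_rot": [0, 0, 0], "grip": -1},
  {"translation": [40, -10, 0], "delta_rot": [0, 0, 0], "grip": -1},
])

```text
time_s: 1.9
tcp_pos: [0.4312, 0.1786, 0.2699]
tcp_rot: [-0.0, 0.805, 0.594, -0.001]
wrist_force: [0.3, -0.1, -0.1]
opening: 0.0918
```

```bash
python3 - <<'E'
from h import *
plan([.434,.197,.20],Rdown(-17.1))
for n in ("top","side"):
    cv2.imwrite(f"pics/{n}1.png",cams.grab_frame(n)[:,:,::-1])
crop("pics/top1.png","pics/top1z.png",160,160,260,260,6)
crop("pics/side1.png","pics/side1z.png",220,165,310,280,5)
E
```

```text
t [18.5, -2.7, 69.9] |t| 72.3 rot [-0.05, 0.07, -0.05] at [0.4312, 0.1786, 0.2699] q [0.23, 0.2, 1.6, -0.0, 1.34, 0.53] time 1.9
```

View pics/top1z.png

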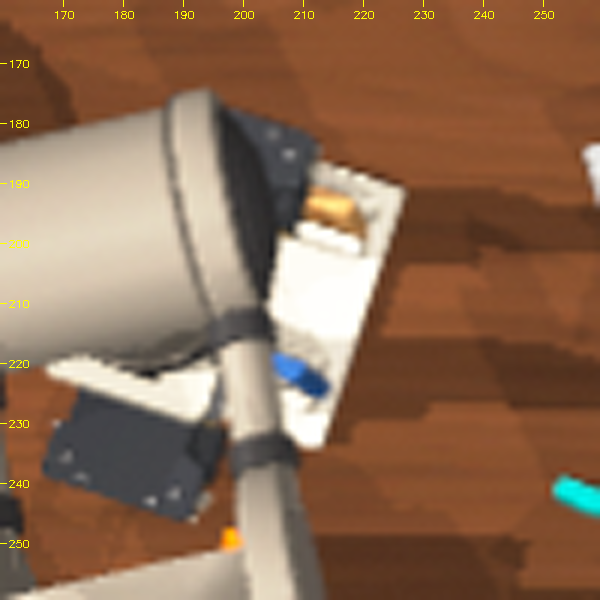

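View pics/side1z.png

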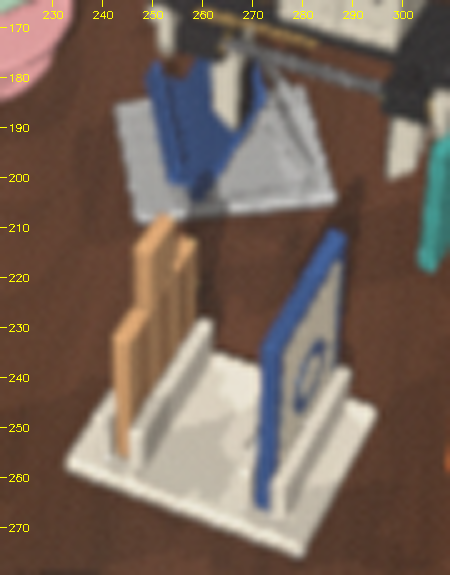

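```bash
python3 - <<'E'
from fit import *
def inv(cam,p,z):
    return least_squares(lambda q:proj(cam,[q[0],q[1],z])[0]-p,[.4,0]).x
print("turq z.12", inv("top",(252.5,241.4),.12),inv("top",(280.3,251.7),.12))
print("turq foot side", inv("side",(305,218),0))
cams.grab_frame("top")
for n in ("bowl","spoon_crock","sprinkle_jar","cupcake_tower","cookie_press"):
    r=cams.search_frame("top",n)[:1]; print(n,r)
    b=r[0]["rect"]; print(inv("top",((b[0]+b[2])/2,(b[1]+b[3])/2),.05))
E
```

```text
turq z.12 [0.3534 0.0005] [ 0.3193 -0.094 ]
turq foot side [0.3578 0.0027]
bowl [{'rect': [384.7, 209.2, 411.1, 242.3], 'conf': 0.8}]
[ 0.4142 -0.5269]
spoon_crock [{'rect': [378.7, 152.7, 432.4, 195.5], 'conf': 0.71}]
[ 0.6059 -0.5661]
sprinkle_jar [{'rect': [342.7, 147.4, 363.2, 165.9], 'conf': 0.56}]
[ 0.6706 -0.3713]
cupcake_tower [{'rect': [287.1, 114.5, 327.2, 161.3], 'conf': 0.76}]
[ 0.7414 -0.2014]
cookie_press [{'rect': [215.9, 116.1, 250.6, 151.6], 'conf': 0.92}]
[0.7551 0.0758]
```

carry_out([
  {"translation": [18.5, -2.7, 20], "delta_rot": [0, 0, 0], "grip": -1},
  {"translation": [18.5, -2.7, 60], "delta_rot": [0, 0, 0], "grip": -1},
  {"translation": [18.5, -2.7, 70], "delta_rot": [0, 0, 0], "grip": -1},
  {"translation": [18.5, -2.7, 70], "delta_rot": [0, 0, 0], "grip": -1},
])

```text
time_s: 2.7
tcp_pos: [0.4338, 0.1959, 0.1994]
tcp_rot: [-0.001, 0.806, 0.593, -0.002]
wrist_force: [0.7, -0.1, 0.3]
opening: 0.0918
```

```bash
python3 - <<'E'
from h import *
plan([.434,.197,.13],Rdown(-17.1))
cv2.imwrite(f"pics/side2.png",cams.grab_frame("side")[:,:,::-1])
crop("pics/side2.png","pics/side2z.png",220,165,320,280,5)
E
```

```text
t [1.2, 0.1, 69.4] |t| 69.4 rot [-0.17, 0.12, -0.22] at [0.4338, 0.1959, 0.1994] q [0.26, 0.28, 1.69, -0.0, 1.17, 0.57] time 2.7
```

View pics/side2z.png

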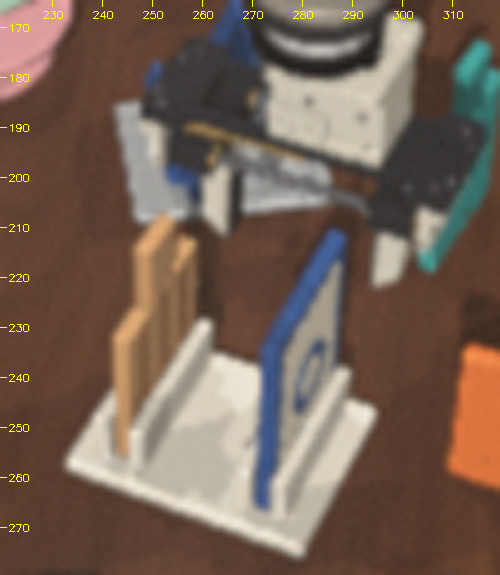

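```bash
python3 - <<'E'
from h import *
d=np.array([.956,-.294,0])
p=np.array([.4338,.1959,.1994])
print(proj("side",[p,p-.05*d,p+.05*d]))
E
```

```text
[[281.10450578 214.12670232]
 [296.53671854 219.17837541]
 [266.02357543 209.18942718]]
```

carry_out([
  {"translation": [1.2, 0, 30], "delta_rot": [0, 0, 0], "grip": -1},
  {"translation": [1.2, 0, 60], "delta_rot": [0, 0, 0], "grip": -1},
  {"translation": [1.2, 0, 70], "delta_rot": [0, 0, 0], "grip": -1},
  {"translation": [1.2, 0, 70], "delta_rot": [0, 0, 0], "grip": -1},
  {"translation": [1.2, 0, 70], "delta_rot": [0, 0, 0], "grip": -1},
])

```text
time_s: 3.25
tcp_pos: [0.4361, 0.1979, 0.132]
tcp_rot: [0.001, 0.805, 0.593, 0.001]
wrist_force: [0.3, -0.1, 0.9]
opening: 0.092
```

```bash
python3 - <<'E'
from h import *
plan([.434,.197,.13],Rdown(-17.1))
cv2.imwrite(f"pics/side3.png",cams.grab_frame("side")[:,:,::-1])
crop("pics/side3.png","pics/side3z.png",220,165,320,280,5)
E
```

```text
t [-1.5, -1.8, 2.0] |t| 3.1 rot [0.13, -0.08, -0.21] at [0.4361, 0.1979, 0.132] q [0.27, 0.36, 1.79, -0.0, 0.99, 0.57] time 3.25
```

View pics/side3z.png

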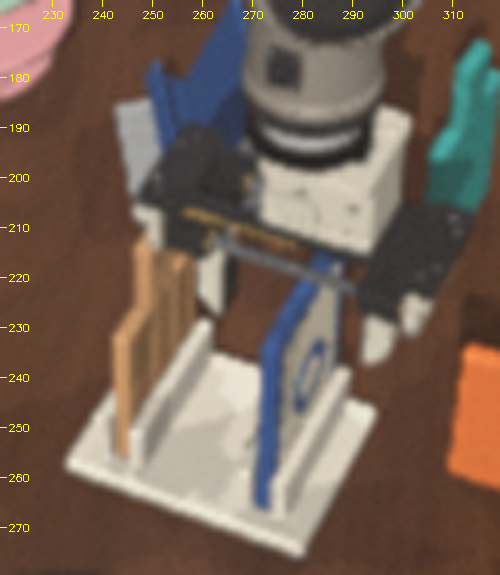

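carry_out([
  {"translation": [-2, -2, 1], "delta_rot": [0, 0, 0], "grip": -1},
  {"translation": [-2, -2, 1], "delta_rot": [0, 0, 0], "grip": 0.6},
  {"translation": [-2, -2, 1], "delta_rot": [0, 0, 0], "grip": 1},
  {"translation": [-2, -2, 1], "delta_rot": [0, 0, 0], "grip": 1},
  {"translation": [-2, -2, 1], "delta_rot": [0, 0, 0], "grip": 1},
])

```text
time_s: 3.8
tcp_pos: [0.4325, 0.1964, 0.1295]
tcp_rot: [0.0, 0.805, 0.593, 0.0]
wrist_force: [0.4, 0.1, -0.4]
opening: 0.0644
```

carry_out([
  {"translation": [0, 0, 0], "delta_rot": [0, 0, 0], "grip": 1},
  {"translation": [0, 0, 0], "delta_rot": [0, 0, 0], "grip": 1},
  {"translation": [0, 0, 0], "delta_rot": [0, 0, 0], "grip": 1},
  {"translation": [0, 0, 0], "delta_rot": [0, 0, 0], "grip": 1},
  {"translation": [0, 0, 0], "delta_rot": [0, 0, 0], "grip": 1},
])

```text
time_s: 4.3
tcp_pos: [0.4324, 0.1964, 0.1294]
tcp_rot: [0.0, 0.805, 0.593, -0.0]
wrist_force: [0.2, -0.1, 0.7]
opening: 0.0242
```

carry_out([
  {"translation": [0, 0, 0], "delta_rot": [0, 0, 0], "grip": 1},
  {"translation": [0, 0, 0], "delta_rot": [0, 0, 0], "grip": 1},
  {"translation": [0, 0, 0], "delta_rot": [0, 0, 0], "grip": 1},
  {"translation": [0, 0, 0], "delta_rot": [0, 0, 0], "grip": 1},
])

```text
time_s: 4.7
tcp_pos: [0.4324, 0.1964, 0.1294]
tcp_rot: [-0.0, 0.805, 0.593, -0.0]
wrist_force: [-0.0, 0.6, -0.5]
opening: 0.0116
```

carry_out([
  {"translation": [0, 0, -8], "delta_rot": [0, 0, 0], "grip": 1},
  {"translation": [0, 0, -25], "delta_rot": [0, 0, 0], "grip": 1},
  {"translation": [0, 0, -45], "delta_rot": [0, 0, 0], "grip": 1},
  {"translation": [0, 0, -70], "delta_rot": [0, 0, 0], "grip": 1},
  {"translation": [0, 0, -100], "delta_rot": [0, 0, 0], "grip": 1},
])

```text
time_s: 5.2
tcp_pos: [0.4315, 0.196, 0.2297]
tcp_rot: [-0.0, 0.805, 0.593, -0.001]
wrist_force: [0.0, 0.5, -4.9]
opening: 0.0119
```

carry_out([
  {"translation": [0, 0, -30], "delta_rot": [0, 0, 0], "grip": 1},
  {"translation": [0, 0, -55], "delta_rot": [0, 0, 0], "grip": 1},
  {"translation": [0, 0, -70], "delta_rot": [0, 0, 0], "grip": 1},
  {"translation": [0, 0, -70], "delta_rot": [0, 0, 0], "grip": 1},
])

```text
time_s: 5.6
tcp_pos: [0.433, 0.1965, 0.3015]
tcp_rot: [0.001, 0.805, 0.593, 0.002]
wrist_force: [-0.1, 0.1, -4.4]
opening: 0.0121
```

```bash
python3 - <<'E'
from h import *
print(ctrl.read_state()["wrist_force"],ctrl.read_state()["moment"])
for n in ("top","side"):
    cv2.imwrite(f"pics/{n}4.png",cams.grab_frame(n)[:,:,::-1])
crop("pics/side4.png","pics/side4z.png",200,105,330,280,4)
E
```

```text
[-0.06347737  0.09392551 -4.38269328] [-0.07267652 -0.06214262  0.00282749]
```

View pics/side4z.png

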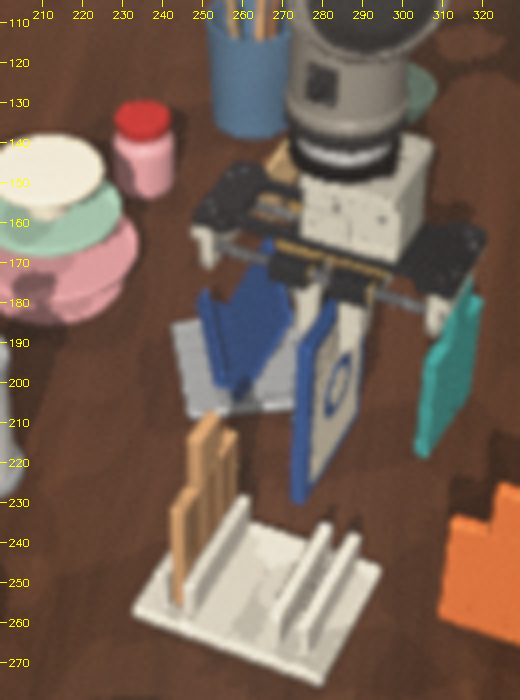

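```bash
python3 - <<'E'
from h import *
a=np.radians(17.1); w=np.array([np.sin(a),np.cos(a),0]); n=np.array([np.cos(a),-np.sin(a),0])
p=np.array([.433,.1965,.3015])
for o in (0,-.004,.004):
    b=p+o*w-[0,0,.1174]
    print(o,proj("side",[b+.055*w,b-.055*w,b+.055*w+[0,0,.155]]).round(1).tolist())
print("tcp +-6mm y face")
crop("pics/side4.png","pics/side4y.png",262,165,302,235,8)
E
```

```text
0 [[273.9, 229.8], [288.0, 206.5], [275.7, 190.9]]
-0.004 [[274.5, 228.9], [288.4, 205.7], [276.2, 190.0]]
0.004 [[273.4, 230.7], [287.5, 207.3], [275.1, 191.8]]
tcp +-6mm y face
```

View pics/side4y.png

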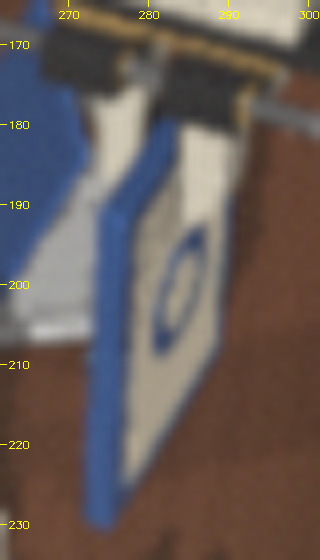

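```bash
cat >> h.py <<'E'
def stand_tcp(P,yaw,xf,yf,h):
    R=Rdown(yaw,25); X=R[:,1]; Z=-R[:,2]; Y=np.cross(Z,X)
    return np.array([P[0],P[1],.028])+xf*X+yf*Y+h*Z, R
BL=(.540,-.0915,16.7); WD=(.5175,-.355,-13.9)
E
python3 - <<'E'
from h import *
p,R=stand_tcp(BL[:2],BL[2],.012,0,.1174+.06); print(p); plan(p,R)
plan([.45,.02,.32],Rdown(0,12))
E
```

```text
[ 0.47860666 -0.10991889  0.19385042]
t [-278.3, 135.7, 105.0] |t| 326.9 rot [-24.33, 7.44, -33.44] at [0.4319, 0.1962, 0.2987] q [0.26, 0.2, 1.52, -0.0, 1.42, 0.57] time 5.7
t [-162.9, 69.6, -21.2] |t| 178.4 rot [-11.97, 1.85, -17.23] at [0.4319, 0.1962, 0.2987] q [0.26, 0.2, 1.52, -0.0, 1.42, 0.57] time 5.7
```

carry_out([
  {"translation": [-33, 14, -5], "delta_rot": [-2.4, 0.4, -3.4], "grip": 1},
  {"translation": [-65, 28, -9], "delta_rot": [-4.8, 0.7, -6.9], "grip": 1},
  {"translation": [-98, 42, -13], "delta_rot": [-7.2, 1.1, -10.3], "grip": 1},
  {"translation": [-130, 56, -17], "delta_rot": [-9.6, 1.5, -13.8], "grip": 1},
  {"translation": [-163, 70, -21], "delta_rot": [-12, 1.85, -17.2], "grip": 1},
])

```text
time_s: 6.2
tcp_pos: [0.4498, 0.0189, 0.3189]
tcp_rot: [0.074, 0.702, 0.704, 0.074]
wrist_force: [0.5, -0.4, -4.3]
opening: 0.0115
```

```bash
python3 - <<'E'
from h import *
p,R=stand_tcp(BL[:2],BL[2],.012,0,.1174+.09); print(p); plan(p,R)
E
```

```text
[ 0.46646286 -0.1135622   0.22103965]
t [-132.5, -4.3, 99.1] |t| 165.5 rot [-12.92, 5.26, -15.73] at [0.4498, 0.0189, 0.3189] q [-0.15, 0.01, 1.7, 0.03, 1.22, -0.16] time 6.2
```

carry_out([
  {"translation": [-33, -1, 18], "delta_rot": [-3.2, 1.3, -3.9], "grip": 1},
  {"translation": [-66, -2, 36], "delta_rot": [-6.5, 2.6, -7.9], "grip": 1},
  {"translation": [-99, -3, 60], "delta_rot": [-9.7, 3.9, -11.8], "grip": 1},
  {"translation": [-132, -4, 85], "delta_rot": [-12.9, 5.3, -15.7], "grip": 1},
  {"translation": [-132.5, -4, 85], "delta_rot": [-12.9, 5.3, -15.7], "grip": 1},
])

```text
time_s: 6.7
tcp_pos: [0.4628, -0.1137, 0.2332]
tcp_rot: [0.128, 0.584, 0.782, 0.174]
wrist_force: [0.4, 1.1, -4.7]
opening: 0.0118
```

```bash
python3 - <<'E'
from h import *
p,R=stand_tcp(BL[:2],BL[2],.012,0,.1174+.04); print(p); plan(p,R)
for n in ("top","side"):
    cv2.imwrite(f"pics/{n}5.png",cams.grab_frame(n)[:,:,::-1])
crop("pics/side5.png","pics/side5z.png",230,120,310,215,6)
crop("pics/top5.png","pics/top5z.png",240,160,320,240,7)
E
```

```text
[ 0.48670252 -0.10749001  0.17572426]
t [-1.0, -1.9, 62.5] |t| 62.6 rot [-0.04, -0.1, -0.27] at [0.4628, -0.1137, 0.2332] q [-0.64, 0.07, 1.94, 0.45, 0.9, -1.17] time 6.7
```

View pics/side5z.png

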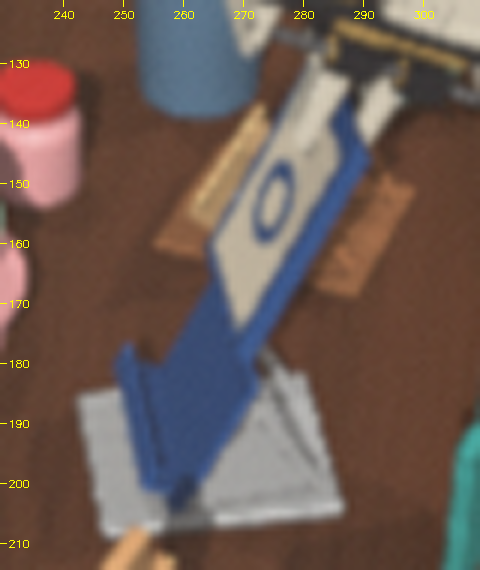

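View pics/top5z.png

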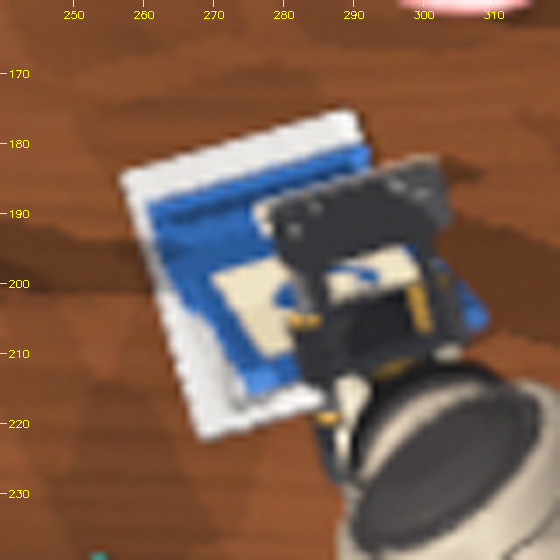

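carry_out([
  {"translation": [-1, -2, 20], "delta_rot": [0, 0, 0], "grip": 1},
  {"translation": [-1, -2, 40], "delta_rot": [0, 0, 0], "grip": 1},
  {"translation": [-1, -2, 58], "delta_rot": [0, 0, 0], "grip": 1},
  {"translation": [-1, -2, 62], "delta_rot": [0, 0, 0], "grip": 1},
  {"translation": [-1, -2, 62], "delta_rot": [0, 0, 0], "grip": 1},
])

```text
time_s: 7.3
tcp_pos: [0.488, -0.1054, 0.1788]
tcp_rot: [0.128, 0.584, 0.782, 0.174]
wrist_force: [0.3, -0.8, -4.4]
opening: 0.0117
```

```bash
python3 - <<'E'
from h import *
p,R=stand_tcp(BL[:2],BL[2],.012,0,.1174+.015); print(p); plan(p,R)
for n in ("top","side"):
    cv2.imwrite(f"pics/{n}6.png",cams.grab_frame(n)[:,:,::-1])
s=ctrl.read_state(); Rc=Rn.from_quat(np.roll(s["tcp_rot"],-1)).as_matrix(); c=s["tcp_pos"]
def ln(n,P): q=proj(n,P); return q
X=Rc[:,1];Z=-Rc[:,2];W=Rc[:,0]
L={}
for n in("side","top"):
    L[n]=[]
    for e in(-.006,.006):
        P=[c+e*X+a*W+b*Z for a,b in((-.055,-.1174),(.055,-.1174),(.055,.0376),(-.055,.0376))]
        q=proj(n,P); L[n]+=[(q[i],q[(i+1)%4],(0,255,0)) for i in range(4)]
    # stand
    R=Rdown(BL[2],25); O=np.array([BL[0],BL[1],.028]); Xs=R[:,1];Zs=-R[:,2];Y=np.cross(Zs,Xs)
    P=[O+x*Xs+y*Y+z*Zs for x,y,z in((0,-.06,0),(0,.06,0),(0,.06,.09),(0,-.06,.09))]; q=proj(n,P)
    L[n]+=[(q[i],q[(i+1)%4],(0,0,255)) for i in range(4)]
crop("pics/side6.png","pics/side6z.png",230,130,310,215,7,L["side"])
crop("pics/top6.png","pics/top6z.png",240,160,320,240,7,L["top"])
E
```

```text
[ 0.49682235 -0.10445391  0.15306657]
t [-1.6, -2.9, 27.0] |t| 27.2 rot [-0.0, -0.08, -0.18] at [0.488, -0.1054, 0.1788] q [-0.58, 0.19, 1.99, 0.5, 0.74, -1.2] time 7.3
```

View pics/side6z.png

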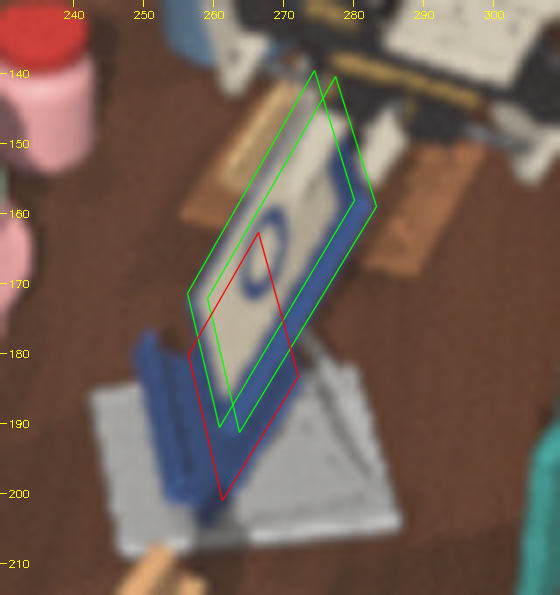

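View pics/top6z.png

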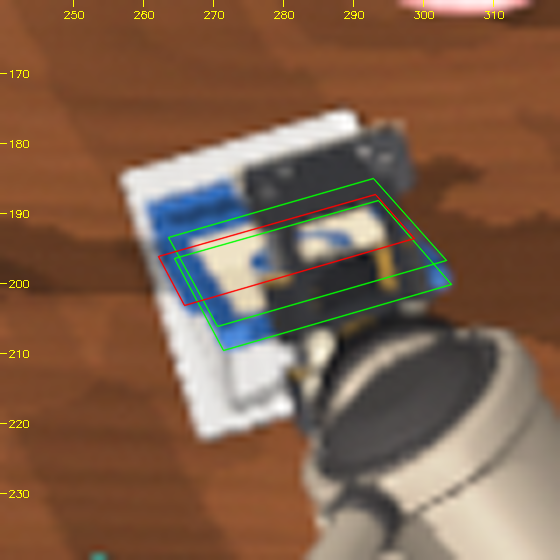

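carry_out([
  {"translation": [-1.6, -3, 8], "delta_rot": [0, 0, 0], "grip": 1},
  {"translation": [-1.6, -3, 18], "delta_rot": [0, 0, 0], "grip": 1},
  {"translation": [-1.6, -3, 25], "delta_rot": [0, 0, 0], "grip": 1},
  {"translation": [-1.6, -3, 27], "delta_rot": [0, 0, 0], "grip": 1},
  {"translation": [-1.6, -3, 27], "delta_rot": [0, 0, 0], "grip": 1},
])

```text
time_s: 7.9
tcp_pos: [0.4971, -0.1053, 0.1531]
tcp_rot: [0.129, 0.584, 0.782, 0.174]
wrist_force: [0.8, 0.2, -5.1]
opening: 0.0119
```

carry_out([
  {"translation": [0, 0, 1.5], "delta_rot": [0, 0, 0], "grip": 1},
  {"translation": [0, 0, 3], "delta_rot": [0, 0, 0], "grip": 1},
  {"translation": [0, 0, 4.5], "delta_rot": [0, 0, 0], "grip": 1},
  {"translation": [0, 0, 6], "delta_rot": [0, 0, 0], "grip": 1},
  {"translation": [0, 0, 6], "delta_rot": [0, 0, 0], "grip": 1},
])

```text
time_s: 8.4
tcp_pos: [0.4996, -0.1048, 0.1481]
tcp_rot: [0.13, 0.584, 0.782, 0.174]
wrist_force: [0.6, 0.7, -5.0]
opening: 0.012
```

```bash
python3 - <<'E'
from h import *
p,R=stand_tcp(BL[:2],BL[2],.009,0,.1174); print(p); plan(p,R)
for n in ("top","side"):
    cv2.imwrite(f"pics/{n}7.png",cams.grab_frame(n)[:,:,::-1])
crop("pics/side7.png","pics/side7z.png",230,130,310,215,7)
E
```

```text
[ 0.50029001 -0.10341357  0.1382041 ]
t [1.1, -3.3, 9.4] |t| 10.0 rot [0.09, 0.04, -0.2] at [0.4996, -0.1048, 0.1481] q [-0.56, 0.25, 2.01, 0.55, 0.66, -1.25] time 8.4
```

View pics/side7z.png

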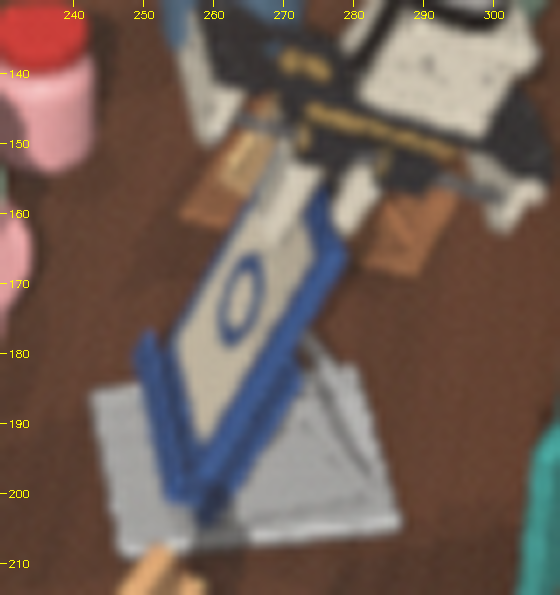

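carry_out([
  {"translation": [0.5, -1, 1.5], "delta_rot": [0, 0, 0], "grip": 1},
  {"translation": [0.5, -1, 3], "delta_rot": [0, 0, 0], "grip": 1},
  {"translation": [0.5, -1, 4.5], "delta_rot": [0, 0, 0], "grip": 1},
  {"translation": [0.5, -1, 6], "delta_rot": [0, 0, 0], "grip": 1},
  {"translation": [0.5, -1, 6], "delta_rot": [0, 0, 0], "grip": 1},
])

```text
time_s: 9.0
tcp_pos: [0.5011, -0.1038, 0.1422]
tcp_rot: [0.13, 0.584, 0.782, 0.174]
wrist_force: [-0.1, -0.4, -4.0]
opening: 0.0118
```

carry_out([
  {"translation": [0, 0, 0.8], "delta_rot": [0, 0, 0], "grip": 1},
  {"translation": [0, 0, 1.5], "delta_rot": [0, 0, 0], "grip": 1},
])

```text
time_s: 9.2
tcp_pos: [0.5017, -0.1037, 0.141]
tcp_rot: [0.13, 0.584, 0.782, 0.174]
wrist_force: [0.0, -0.1, -3.8]
opening: 0.0119
```

carry_out([
  {"translation": [0, 0, 0.8], "delta_rot": [0, 0, 0], "grip": 1},
  {"translation": [0, 0, 1.5], "delta_rot": [0, 0, 0], "grip": 1},
])

```text
time_s: 9.4
tcp_pos: [0.5024, -0.1035, 0.1397]
tcp_rot: [0.13, 0.584, 0.782, 0.174]
wrist_force: [0.4, 0.8, -4.9]
opening: 0.0122
```

carry_out([
  {"translation": [0, 0, 0.8], "delta_rot": [0, 0, 0], "grip": 1},
  {"translation": [0, 0, 1.5], "delta_rot": [0, 0, 0], "grip": 1},
])

```text
time_s: 9.6
tcp_pos: [0.5027, -0.103, 0.1394]
tcp_rot: [0.13, 0.584, 0.782, 0.175]
wrist_force: [-15.6, 2.2, 20.1]
opening: 0.0118
```

carry_out([
  {"translation": [0, 0, 0.8], "delta_rot": [0, 0, 0], "grip": 1},
  {"translation": [0, 0, 1.5], "delta_rot": [0, 0, 0], "grip": 1},
])

```text
time_s: 9.8
tcp_pos: [0.5029, -0.1021, 0.1391]
tcp_rot: [0.13, 0.583, 0.783, 0.175]
wrist_force: [-23.6, 4.9, 31.7]
opening: 0.0118
```

```bash
python3 - <<'E'
from h import *
p,R=stand_tcp(BL[:2],BL[2],.006,0,.1174); print(p); plan(p,R)
s=ctrl.read_state(); print(s["wrist_force"],s["moment"])
E
```

```text
[ 0.49768576 -0.10419488  0.13693624]
t [-0.5, -6.0, -0.4] |t| 6.0 rot [0.18, -0.03, -0.08] at [0.5029, -0.1021, 0.1391] q [-0.55, 0.27, 2.01, 0.57, 0.63, -1.27] time 9.8
[-23.56470371   4.86973618  31.68611925] [0.74479347 2.10941273 0.56244498]
```

carry_out([
  {"translation": [0, 0, -2.5], "delta_rot": [0, 0, 0], "grip": 1},
  {"translation": [0, -1.5, -2.5], "delta_rot": [0, 0, 0], "grip": 1},
  {"translation": [0, -3, -2.5], "delta_rot": [0, 0, 0], "grip": 1},
  {"translation": [0, -3, -2.5], "delta_rot": [0, 0, 0], "grip": 1},
])

```text
time_s: 10.2
tcp_pos: [0.4999, -0.1043, 0.1378]
tcp_rot: [0.13, 0.584, 0.782, 0.174]
wrist_force: [-0.7, 0.0, -1.7]
opening: 0.0116
```

```bash
python3 - <<'E'
from h import *
p,R=stand_tcp(BL[:2],BL[2],.006,0,.1174); print(p); plan(p,R)
s=ctrl.read_state(); print(s["wrist_force"],s["moment"])
for n in ("top","side"):
    cv2.imwrite(f"pics/{n}8.png",cams.grab_frame(n)[:,:,::-1])
crop("pics/side8.png","pics/side8z.png",230,130,310,215,7)
crop("pics/top8.png","pics/top8z.png",240,160,320,240,7)
E
```

```text
[ 0.49768576 -0.10419488  0.13693624]
t [0.8, -2.3, -0.1] |t| 2.4 rot [0.1, 0.04, -0.21] at [0.4999, -0.1043, 0.1378] q [-0.56, 0.27, 2.02, 0.57, 0.63, -1.28] time 10.2
[-0.65157529  0.0208969  -1.74767569] [-0.10762792  0.39995492 -0.01350424]
```

View pics/side8z.png

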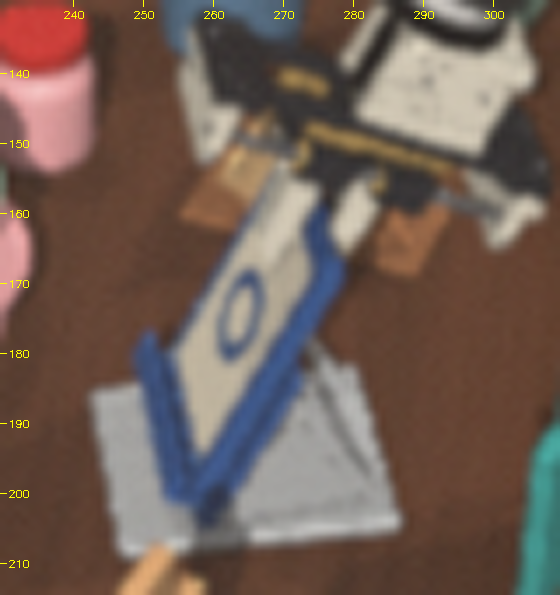

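View pics/top8z.png

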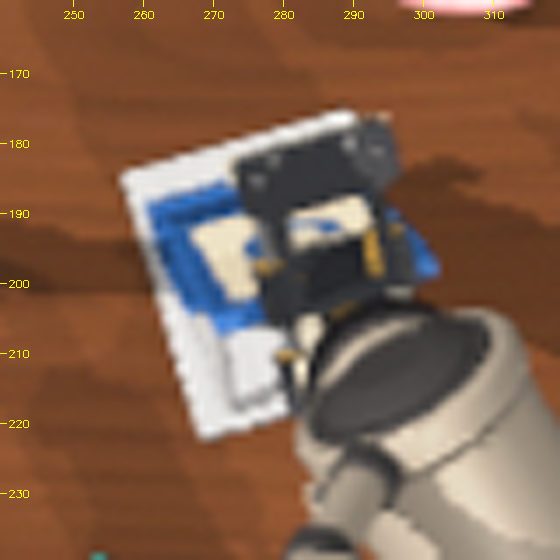

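carry_out([
  {"translation": [0.5, -1, -0.2], "delta_rot": [0, 0, 0], "grip": 1},
  {"translation": [0.5, -2, -0.2], "delta_rot": [0, 0, 0], "grip": 1},
  {"translation": [0.5, -2, -0.2], "delta_rot": [0, 0, 0], "grip": 1},
])

```text
time_s: 10.6
tcp_pos: [0.4981, -0.1042, 0.1373]
tcp_rot: [0.13, 0.584, 0.782, 0.174]
wrist_force: [2.6, 2.0, -5.2]
opening: 0.0116
```

carry_out([
  {"translation": [0, -0.7, 0], "delta_rot": [0, 0, 0], "grip": 1},
  {"translation": [0, -1.5, 0], "delta_rot": [0, 0, 0], "grip": 1},
  {"translation": [0, -1.5, 0], "delta_rot": [0, 0, 0], "grip": 1},
])

```text
time_s: 10.9
tcp_pos: [0.4979, -0.1044, 0.1374]
tcp_rot: [0.13, 0.584, 0.782, 0.175]
wrist_force: [9.0, 5.9, -6.0]
opening: 0.0119
```

```bash
python3 - <<'E'
from h import *
p,R=stand_tcp(BL[:2],BL[2],.006,0,.1174); print(p); plan(p,R)
s=ctrl.read_state(); print(s["wrist_force"],s["moment"])
E
```

```text
[ 0.49768576 -0.10419488  0.13693624]
t [0.2, -0.3, 0.4] |t| 0.5 rot [0.24, 0.06, -0.21] at [0.4979, -0.1044, 0.1374] q [-0.57, 0.27, 2.03, 0.58, 0.63, -1.29] time 10.9
[ 8.9851987   5.94684674 -5.97150851] [ 0.78692954 -1.05146246  0.33008465]
```

carry_out([
  {"translation": [0, 0.5, 0.5], "delta_rot": [0, 0, 0], "grip": 1},
  {"translation": [0, 0.5, 1], "delta_rot": [0, 0, 0], "grip": 1},
  {"translation": [0, 0.5, 1], "delta_rot": [0, 0, 0], "grip": 1},
])

```text
time_s: 11.2
tcp_pos: [0.4982, -0.1045, 0.137]
tcp_rot: [0.131, 0.584, 0.782, 0.175]
wrist_force: [1.7, 4.2, 4.7]
opening: 0.0116
```

carry_out([
  {"translation": [0, 0.3, 0.7], "delta_rot": [0, 0, 0], "grip": 0.6},
  {"translation": [0, 0.3, 0.7], "delta_rot": [0, 0, 0], "grip": 0.3},
  {"translation": [0, 0.3, 0.7], "delta_rot": [0, 0, 0], "grip": 0.3},
  {"translation": [0, 0.3, 0.7], "delta_rot": [0, 0, 0], "grip": 0.3},
  {"translation": [0, 0.3, 0.7], "delta_rot": [0, 0, 0], "grip": 0.3},
])

```text
time_s: 11.7
tcp_pos: [0.4979, -0.1043, 0.1353]
tcp_rot: [0.13, 0.584, 0.782, 0.174]
wrist_force: [-1.0, -0.4, 0.6]
opening: 0.0322
```

```bash
python3 - <<'E'
from h import *
s=ctrl.read_state(); print(s["wrist_force"],s["moment"],s["opening"])
for n in ("top","side"):
    cv2.imwrite(f"pics/{n}9.png",cams.grab_frame(n)[:,:,::-1])
crop("pics/side9.png","pics/side9z.png",230,130,310,215,7)
E
```

```text
[-1.00024072 -0.39148631  0.56707092] [-0.13189967  0.10899248  0.04055023] 0.032171482464306254
```

View pics/side9z.png

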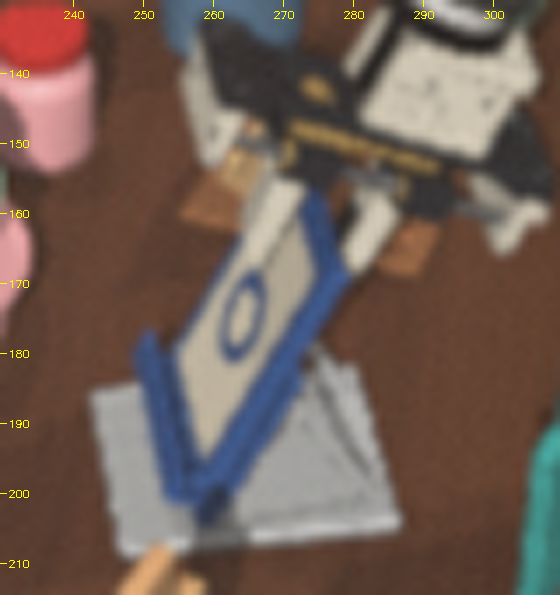

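Tile stands on its own (zero wrist force). Retreat along the tool axis.

carry_out([
  {"translation": [0, 0, -10], "delta_rot": [0, 0, 0], "grip": 0.3},
  {"translation": [0, 0, -35], "delta_rot": [0, 0, 0], "grip": 0.3},
  {"translation": [0, 0, -70], "delta_rot": [0, 0, 0], "grip": 0},
  {"translation": [0, 0, -110], "delta_rot": [0, 0, 0], "grip": -0.5},
  {"translation": [0, 0, -150], "delta_rot": [0, 0, 0], "grip": -1},
])

```text
time_s: 12.3
tcp_pos: [0.4358, -0.1224, 0.273]
tcp_rot: [0.13, 0.584, 0.782, 0.174]
wrist_force: [0.8, -0.2, -0.4]
opening: 0.0515
```

```bash
python3 - <<'E'
from h import *
plan([.45,.02,.36],Rdown(0,12)); plan([.53,.169,.27],Rdown(-17,0))
for n in ("top","side"):
    cv2.imwrite(f"pics/{n}10.png",cams.grab_frame(n)[:,:,::-1])
crop("pics/side10.png","pics/side10z.png",230,130,310,215,7)
crop("pics/top10.png","pics/top10z.png",240,160,320,240,7)
E
```

```text
t [132.5, 85.8, -55.9] |t| 167.5 rot [12.96, -5.27, 15.67] at [0.4358, -0.1224, 0.273] q [-0.71, -0.01, 1.92, 0.43, 1.03, -1.18] time 12.3
t [252.6, 155.5, 76.1] |t| 306.3 rot [24.32, -7.34, 32.95] at [0.4358, -0.1224, 0.273] q [-0.71, -0.01, 1.92, 0.43, 1.03, -1.18] time 12.3
```

View pics/side10z.png

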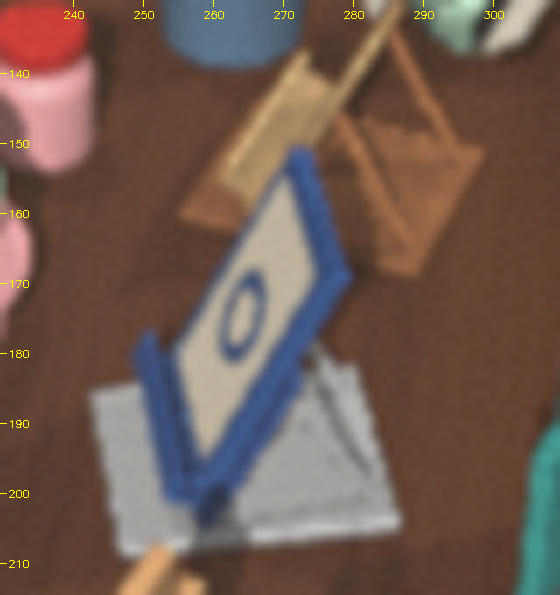

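View pics/top10z.png

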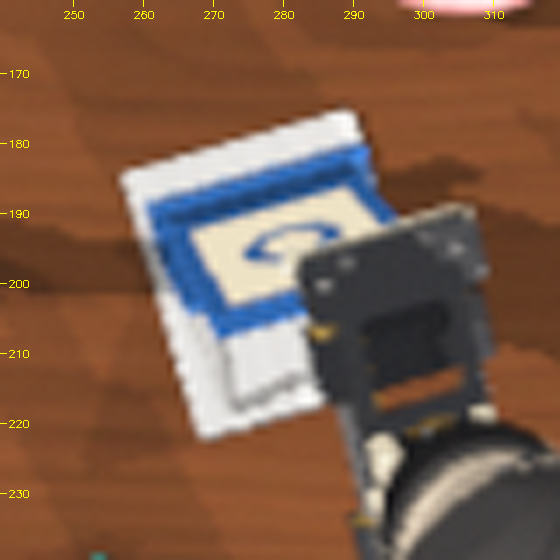

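carry_out([
  {"translation": [26, 17, -25], "delta_rot": [2.6, -1, 3.1], "grip": -1},
  {"translation": [53, 34, -45], "delta_rot": [5.2, -2.1, 6.3], "grip": -1},
  {"translation": [80, 51, -56], "delta_rot": [7.8, -3.1, 9.4], "grip": -1},
  {"translation": [106, 69, -56], "delta_rot": [10.4, -4.2, 12.5], "grip": -1},
  {"translation": [132, 86, -56], "delta_rot": [13, -5.2, 15.7], "grip": -1},
])

```text
time_s: 12.9
tcp_pos: [0.4513, 0.0207, 0.3596]
tcp_rot: [0.074, 0.704, 0.702, 0.074]
wrist_force: [1.0, -0.3, -0.6]
opening: 0.0911
```

```bash
python3 - <<'E'
from h import *
plan([.5305,.170,.27],Rdown(-17.1,0))
E
```

```text
t [149.5, 58.4, 104.1] |t| 191.3 rot [11.9, -1.79, 16.87] at [0.4513, 0.0207, 0.3596] q [-0.15, 0.0, 1.6, 0.03, 1.33, -0.15] time 12.9
```

carry_out([
  {"translation": [37, 15, 26], "delta_rot": [3, -0.4, 4.2], "grip": -1},
  {"translation": [75, 29, 52], "delta_rot": [6, -0.9, 8.4], "grip": -1},
  {"translation": [112, 44, 78], "delta_rot": [9, -1.3, 12.7], "grip": -1},
  {"translation": [149.5, 58.4, 104], "delta_rot": [11.9, -1.8, 16.9], "grip": -1},
  {"translation": [149.5, 58.4, 104], "delta_rot": [11.9, -1.8, 16.9], "grip": -1},
])

```text
time_s: 13.4
tcp_pos: [0.5303, 0.1725, 0.262]
tcp_rot: [-0.004, 0.803, 0.596, -0.005]
wrist_force: [-0.7, -0.9, -0.6]
opening: 0.0918
```

```bash
python3 - <<'E'
from h import *
plan([.5305,.170,.195],Rdown(-17.1,0))
for n in ("top","side"):
    cv2.imwrite(f"pics/{n}11.png",cams.grab_frame(n)[:,:,::-1])
crop("pics/side11.png","pics/side11z.png",220,165,320,280,5)
crop("pics/top11.png","pics/top11z.png",160,160,330,260,4)
E
```

```text
t [-2.1, 1.7, 67.0] |t| 67.0 rot [-0.7, 0.19, 0.21] at [0.5303, 0.1725, 0.262] q [0.18, 0.39, 1.36, 0.0, 1.41, 0.47] time 13.4
```

View pics/side11z.png

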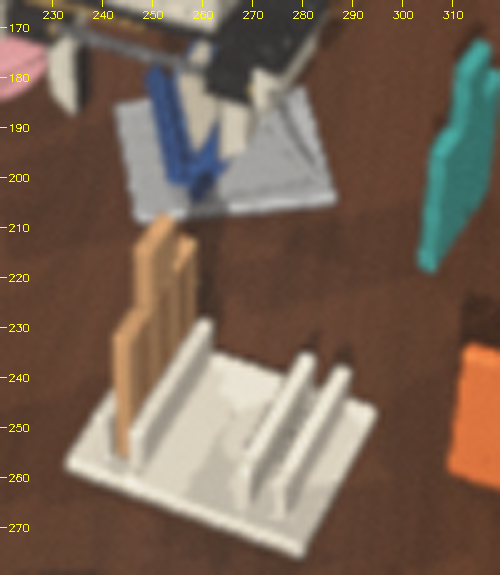

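View pics/top11z.png

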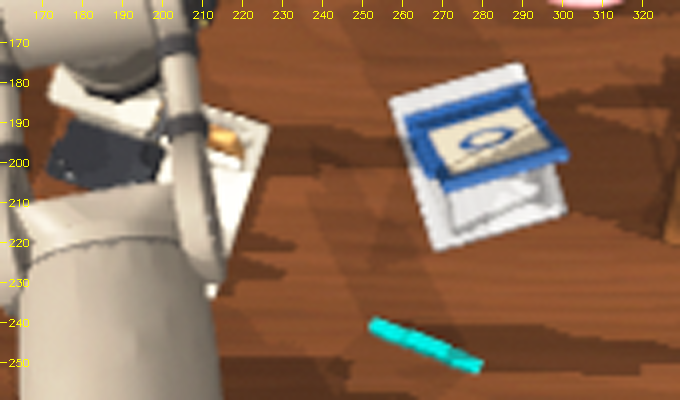

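carry_out([
  {"translation": [-2, 1.5, 25], "delta_rot": [-0.5, 0.2, 0.2], "grip": -1},
  {"translation": [-2, 1.5, 50], "delta_rot": [-0.5, 0.2, 0.2], "grip": -1},
  {"translation": [-2, 1.5, 67], "delta_rot": [-0.5, 0.2, 0.2], "grip": -1},
  {"translation": [-2, 1.5, 67], "delta_rot": [-0.5, 0.2, 0.2], "grip": -1},
])

```text
time_s: 13.9
tcp_pos: [0.5296, 0.1655, 0.202]
tcp_rot: [0.002, 0.805, 0.593, 0.003]
wrist_force: [-1.2, -0.7, 0.5]
opening: 0.0917
```

```bash
python3 - <<'E'
from h import *
plan([.5305,.170,.139],Rdown(-17.1,0))
for n in ("side",):
    cv2.imwrite(f"pics/{n}12.png",cams.grab_frame(n)[:,:,::-1])
crop("pics/side12.png","pics/side12z.png",220,165,320,280,5)
d=Rdown(-17.1)[:,1]; p=ctrl.read_state()["tcp_pos"]; print(proj("side",[p,p-.055*d,p+.055*d]))
E
```

```text
t [4.4, -0.9, 63.0] |t| 63.1 rot [0.4, -0.21, -0.12] at [0.5296, 0.1655, 0.202] q [0.16, 0.41, 1.49, 0.0, 1.23, 0.47] time 13.9
[[250.95478987 203.2399283 ]
 [267.20302339 208.54844213]
 [235.11065007 198.06285186]]
```

View pics/side12z.png

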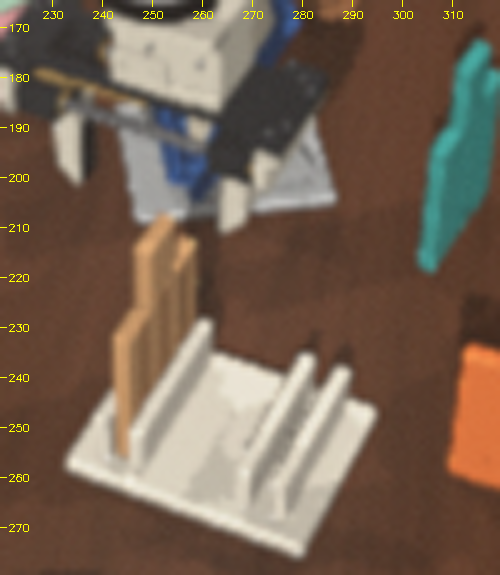

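carry_out([
  {"translation": [3, 0, 15], "delta_rot": [0, 0, 0], "grip": -1},
  {"translation": [3, 0, 30], "delta_rot": [0, 0, 0], "grip": -1},
  {"translation": [3, 0, 40], "delta_rot": [0, 0, 0], "grip": -1},
  {"translation": [3, 0, 40], "delta_rot": [0, 0, 0], "grip": -1},
])

```text
time_s: 14.35
tcp_pos: [0.5321, 0.1693, 0.1626]
tcp_rot: [0.002, 0.805, 0.594, 0.004]
wrist_force: [0.3, -0.5, -0.4]
opening: 0.0918
```

```bash
python3 - <<'E'
from h import *
plan([.5305,.170,.139],Rdown(-17.1,0))
for n in ("side","top"):
    cv2.imwrite(f"pics/{n}13.png",cams.grab_frame(n)[:,:,::-1])
d=Rdown(-17.1)[:,1]; w=Rdown(-17.1)[:,0]; p=ctrl.read_state()["tcp_pos"]; print(proj("side",[p,p-.055*d,p+.055*d]))
L=[]
for b in ([.5305,.170,0],):
    for e in(-.006,.006):
        P=[np.array(b)+e*d+a*w+[0,0,z] for a,z in((-.05,.012),(.05,.012),(.05,.127),(.018,.127),(.018,.177),(-.018,.177),(-.018,.127),(-.05,.127))]
        q=proj("side",P); L+=[(q[i],q[(i+1)%8],(0,255,0)) for i in range(8)]
crop("pics/side13.png","pics/side13z.png",230,195,270,265,9,L)
E
```

```text
t [0.1, -1.9, 23.6] |t| 23.6 rot [0.47, -0.26, -0.08] at [0.5321, 0.1693, 0.1626] q [0.17, 0.45, 1.54, 0.0, 1.14, 0.47] time 14.35
[[250.13503557 213.22146599]
 [266.08616823 218.56071266]
 [234.57354087 208.01140172]]
```

View pics/side13z.png

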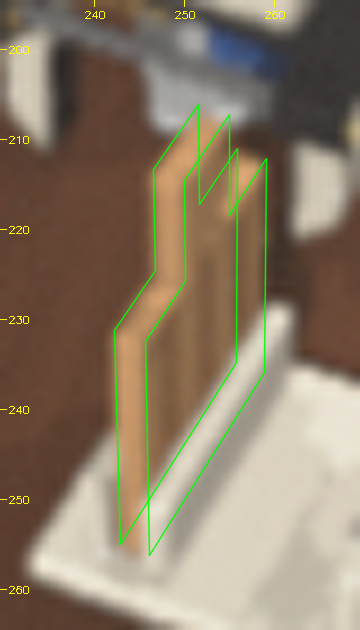

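carry_out([
  {"translation": [0, -2, 12], "delta_rot": [0.4, -0.2, 0], "grip": -1},
  {"translation": [0, -2, 23], "delta_rot": [0.4, -0.2, 0], "grip": -1},
  {"translation": [0, -2, 23], "delta_rot": [0.4, -0.2, 0], "grip": -0.5},
  {"translation": [0, -2, 23], "delta_rot": [0.4, -0.2, 0], "grip": 0.3},
  {"translation": [0, -2, 23], "delta_rot": [0.4, -0.2, 0], "grip": 0.6},
])

```text
time_s: 14.95
tcp_pos: [0.5308, 0.1705, 0.1394]
tcp_rot: [0.0, 0.805, 0.594, 0.001]
wrist_force: [0.1, -0.2, -0.0]
opening: 0.0722
```

carry_out([
  {"translation": [0, 0, 0], "delta_rot": [0, 0, 0], "grip": 1},
  {"translation": [0, 0, 0], "delta_rot": [0, 0, 0], "grip": 1},
  {"translation": [0, 0, 0], "delta_rot": [0, 0, 0], "grip": 1},
  {"translation": [0, 0, 0], "delta_rot": [0, 0, 0], "grip": 1},
  {"translation": [0, 0, 0], "delta_rot": [0, 0, 0], "grip": 1},
])

```text
time_s: 15.45
tcp_pos: [0.5306, 0.1705, 0.1393]
tcp_rot: [0.0, 0.805, 0.594, 0.001]
wrist_force: [-0.1, 0.1, -0.3]
opening: 0.0322
```

carry_out([
  {"translation": [0, 0, 0], "delta_rot": [0, 0, 0], "grip": 1},
  {"translation": [0, 0, 0], "delta_rot": [0, 0, 0], "grip": 1},
  {"translation": [0, 0, 0], "delta_rot": [0, 0, 0], "grip": 1},
  {"translation": [0, 0, 0], "delta_rot": [0, 0, 0], "grip": 1},
  {"translation": [0, 0, 0], "delta_rot": [0, 0, 0], "grip": 1},
])

```text
time_s: 15.95
tcp_pos: [0.5306, 0.1704, 0.1392]
tcp_rot: [0.0, 0.805, 0.594, 0.001]
wrist_force: [0.3, 0.5, -0.6]
opening: 0.0118
```

carry_out([
  {"translation": [0, 0, 0], "delta_rot": [0, 0, 0], "grip": 1},
  {"translation": [0, 0, -10], "delta_rot": [0, 0, 0], "grip": 1},
  {"translation": [0, 0, -30], "delta_rot": [0, 0, 0], "grip": 1},
  {"translation": [0, 0, -60], "delta_rot": [0, 0, 0], "grip": 1},
  {"translation": [0, 0, -90], "delta_rot": [0, 0, 0], "grip": 1},
])

```text
time_s: 16.45
tcp_pos: [0.53, 0.1703, 0.2305]
tcp_rot: [-0.0, 0.805, 0.594, 0.0]
wrist_force: [0.5, 1.0, -1.2]
opening: 0.012
```

carry_out([
  {"translation": [0, 0, -40], "delta_rot": [0, 0, 0], "grip": 1},
  {"translation": [0, 0, -80], "delta_rot": [0, 0, 0], "grip": 1},
  {"translation": [0, 0, -110], "delta_rot": [0, 0, 0], "grip": 1},
  {"translation": [0, 0, -110], "delta_rot": [0, 0, 0], "grip": 1},
])

```text
time_s: 16.85
tcp_pos: [0.5315, 0.1705, 0.3448]
tcp_rot: [0.002, 0.805, 0.594, 0.005]
wrist_force: [0.8, 0.5, -2.4]
opening: 0.012
```

```bash
python3 - <<'E'
from h import *
for n in ("side","top"):
    cv2.imwrite(f"pics/{n}14.png",cams.grab_frame(n)[:,:,::-1])
s=ctrl.read_state(); p=s["tcp_pos"]; R=Rn.from_quat(np.roll(s["tcp_rot"],-1)).as_matrix(); w,d,z=R.T
L=[]
for e in(-.006,.006):
    P=[p+e*d+a*w-z*(h-.1272) for a,h in((-.05,0),(.05,0),(.05,.115),(.018,.115),(.018,.165),(-.018,.165),(-.018,.115),(-.05,.115))]
    q=proj("side",P); L+=[(q[i],q[(i+1)%8],(0,255,0)) for i in range(8)]
crop("pics/side14.png","pics/side14z.png",215,130,285,205,8,L)
p,R=stand_tcp(WD[:2],WD[2],.012,0,.1272+.09); print(p); plan(p,R)
plan([.45,-.05,.38],Rdown(-17,5))
plan([.43,-.25,.36],Rdown(-15,15))
E
```

```text
[ 0.43895254 -0.33556147  0.22992147]
t [-510.4, 61.9, 109.0] |t| 525.5 rot [-24.88, 0.62, -3.22] at [0.5301, 0.1703, 0.3396] q [0.17, 0.34, 1.21, 0.0, 1.58, 0.47] time 16.95
t [-234.0, -11.5, -40.8] |t| 237.8 rot [-4.89, -0.09, -0.16] at [0.5301, 0.1703, 0.3396] q [0.17, 0.34, 1.21, 0.0, 1.58, 0.47] time 16.95
t [-431.0, 28.4, -21.0] |t| 432.5 rot [-14.89, 0.19, -2.16] at [0.5301, 0.1703, 0.3396] q [0.17, 0.34, 1.21, 0.0, 1.58, 0.47] time 16.95
```

View pics/side14z.png

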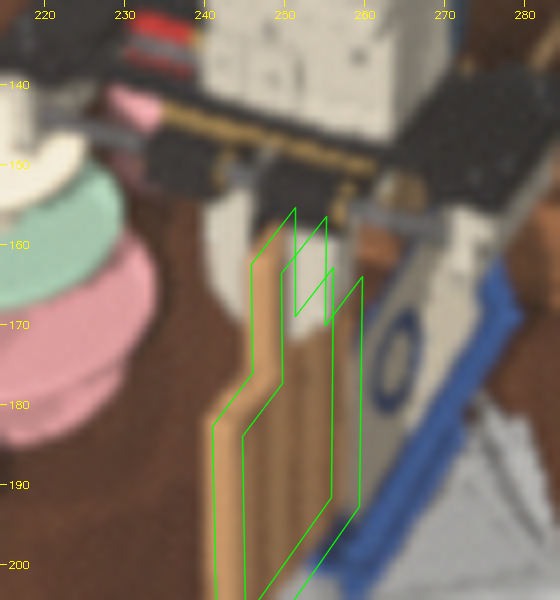

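carry_out([
  {"translation": [-47, -2, -8], "delta_rot": [-1, 0, 0], "grip": 1},
  {"translation": [-94, -5, -16], "delta_rot": [-2, 0, 0], "grip": 1},
  {"translation": [-140, -7, -24], "delta_rot": [-3, 0, 0], "grip": 1},
  {"translation": [-187, -9, -32], "delta_rot": [-4, 0, 0], "grip": 1},
  {"translation": [-234, -12, -41], "delta_rot": [-5, 0, 0], "grip": 1},
])

```text
time_s: 17.45
tcp_pos: [0.448, -0.051, 0.3783]
tcp_rot: [0.034, 0.804, 0.593, 0.026]
wrist_force: [0.8, -1.2, -1.5]
opening: 0.0121
```

```bash
python3 - <<'E'
from h import *
plan([.42,-.25,.35],Rdown(-15,15))
E
```

```text
t [-198.4, 29.3, 30.8] |t| 202.9 rot [-10.1, 0.32, -2.11] at [0.448, -0.051, 0.3783] q [-0.28, 0.07, 1.46, -0.0, 1.52, 0.02] time 17.45
```

carry_out([
  {"translation": [-40, 6, 6], "delta_rot": [-2, 0, -0.4], "grip": 1},
  {"translation": [-80, 12, 12], "delta_rot": [-4, 0.1, -0.8], "grip": 1},
  {"translation": [-120, 18, 18], "delta_rot": [-6, 0.2, -1.3], "grip": 1},
  {"translation": [-160, 24, 24], "delta_rot": [-8, 0.2, -1.7], "grip": 1},
  {"translation": [-198, 29, 31], "delta_rot": [-10.1, 0.3, -2.1], "grip": 1},
])

```text
time_s: 17.95
tcp_pos: [0.4203, -0.2494, 0.3495]
tcp_rot: [0.104, 0.787, 0.603, 0.08]
wrist_force: [0.4, 1.3, -1.5]
opening: 0.0118
```

```bash
python3 - <<'E'
from h import *
p,R=stand_tcp(WD[:2],WD[2],.012,0,.1272+.08); print(p); plan(p,R)
E
```

```text
[ 0.44305497 -0.33657672  0.22085839]
t [-78.4, 9.6, 135.7] |t| 157.0 rot [-9.9, 0.34, -1.1] at [0.4203, -0.2494, 0.3495] q [-0.78, 0.05, 1.58, 0.14, 1.28, -0.54] time 17.95
```

carry_out([
  {"translation": [-40, 5, 10], "delta_rot": [-3.3, 0.1, -0.4], "grip": 1},
  {"translation": [-78, 9, 30], "delta_rot": [-6.6, 0.2, -0.8], "grip": 1},
  {"translation": [-78.4, 9.6, 70], "delta_rot": [-9.9, 0.3, -1.1], "grip": 1},
  {"translation": [-78.4, 9.6, 110], "delta_rot": [-9.9, 0.3, -1.1], "grip": 1},
  {"translation": [-78.4, 9.6, 120], "delta_rot": [-9.9, 0.3, -1.1], "grip": 1},
])

```text
time_s: 18.45
tcp_pos: [0.4382, -0.3323, 0.2318]
tcp_rot: [0.166, 0.77, 0.601, 0.133]
wrist_force: [0.2, 0.3, -1.3]
opening: 0.0121
```

```bash
cat > ov.py <<'E'
from h import *
import sys
k=sys.argv[1]; h=float(sys.argv[2])
P0,R=stand_tcp(WD[:2],WD[2],.012,0,.1272+h); print(P0); plan(P0,R)
s=ctrl.read_state(); print(s["wrist_force"].round(1),s["moment"].round(2))
p=s["tcp_pos"]; Rc=Rn.from_quat(np.roll(s["tcp_rot"],-1)).as_matrix(); w,d,z=Rc.T
box={"side":(240,100,310,175),"top":(310,165,390,240)}
for n in ("side","top"):
    cv2.imwrite(f"pics/{n}{k}.png",cams.grab_frame(n)[:,:,::-1])
    L=[]
    for e in(-.006,.006):
        P=[p+e*d+a*w-z*(hh-.1272) for a,hh in((-.05,0),(.05,0),(.05,.115),(.018,.115),(.018,.165),(-.018,.165),(-.018,.115),(-.05,.115))]
        q=proj(n,P); L+=[(q[i],q[(i+1)%8],(0,255,0)) for i in range(8)]
    O=np.array([WD[0],WD[1],.028]); Xs=R[:,1];Zs=-R[:,2];Y=np.cross(Zs,Xs)
    q=proj(n,[O+x*Xs+y*Y+zz*Zs for x,y,zz in((0,-.06,0),(0,.06,0),(0,.06,.09),(0,-.06,.09))])
    L+=[(q[i],q[(i+1)%4],(0,0,255)) for i in range(4)]
    q=proj(n,[O+x*Xs+y*Y+zz*Zs for x,y,zz in((.024,-.06,0.012),(.024,.06,0.012),(.03,.06,.012),(.03,-.06,.012))])
    L+=[(q[i],q[(i+1)%4],(255,0,0)) for i in range(4)]
    crop(f"pics/{n}{k}.png",f"pics/{n}{k}z.png",*box[n],7,L)
    crop(f"pics/{n}{k}.png",f"pics/{n}{k}y.png",*box[n],7)
E
python3 ov.py 15 .04
```

```text
[ 0.45946467 -0.34063771  0.18460608]
t [-3.3, 1.0, 52.4] |t| 52.5 rot [-0.46, -0.27, -0.19] at [0.4382, -0.3323, 0.2318] q [-0.95, 0.2, 1.8, 0.37, 0.85, -0.91] time 18.45
[ 0.2  0.3 -1.3] [0.09 0.37 0.02]
```

View pics/side15z.png

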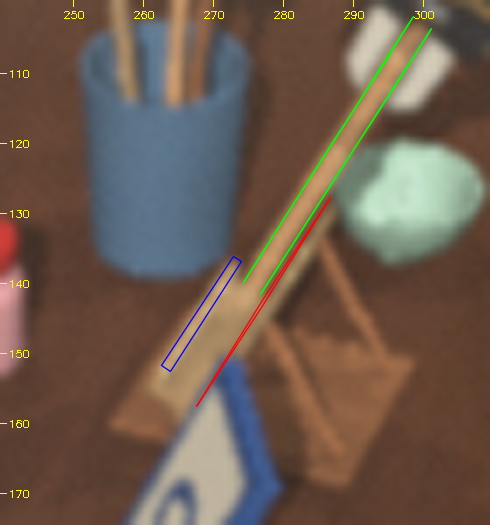

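View pics/top15z.png

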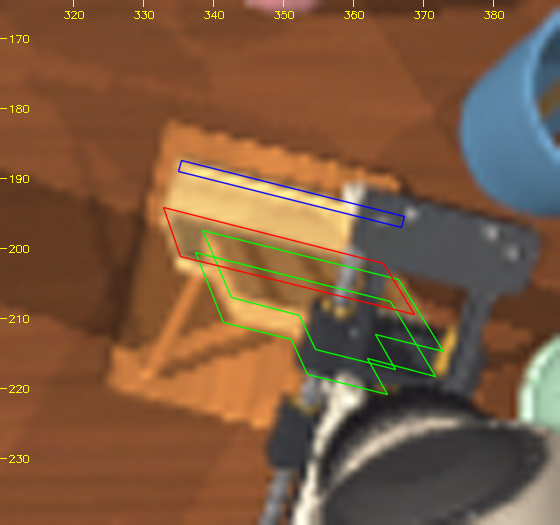

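carry_out([
  {"translation": [-3, 1, 20], "delta_rot": [-0.4, -0.2, -0.2], "grip": 1},
  {"translation": [-3, 1, 40], "delta_rot": [-0.4, -0.2, -0.2], "grip": 1},
  {"translation": [-3, 1, 52], "delta_rot": [-0.4, -0.2, -0.2], "grip": 1},
  {"translation": [-3, 1, 52], "delta_rot": [-0.4, -0.2, -0.2], "grip": 1},
  {"translation": [-3, 1, 52], "delta_rot": [-0.4, -0.2, -0.2], "grip": 1},
])

```text
time_s: 19.05
tcp_pos: [0.4624, -0.3432, 0.1926]
tcp_rot: [0.176, 0.767, 0.603, 0.134]
wrist_force: [0.0, -0.0, -0.3]
opening: 0.0113
```

```bash
python3 ov.py 16 .015
```

```text
[ 0.46972073 -0.34317583  0.16194839]
t [2.0, -6.7, 30.7] |t| 31.5 rot [0.53, 0.32, 0.29] at [0.4624, -0.3432, 0.1926] q [-0.92, 0.28, 1.81, 0.41, 0.73, -0.95] time 19.05
[ 0.  -0.  -0.3] [ 0.04  0.34 -0.01]
```

View pics/side16y.png

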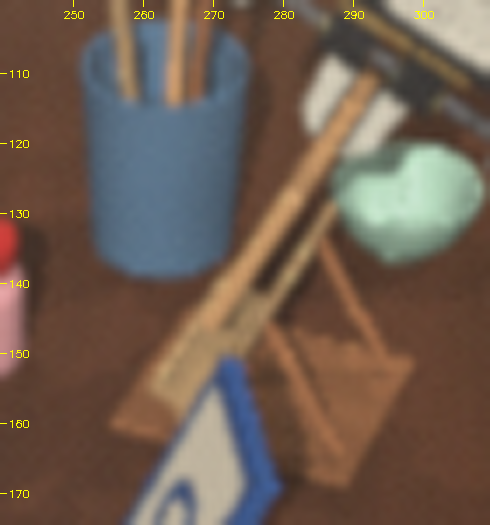

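View pics/top16z.png

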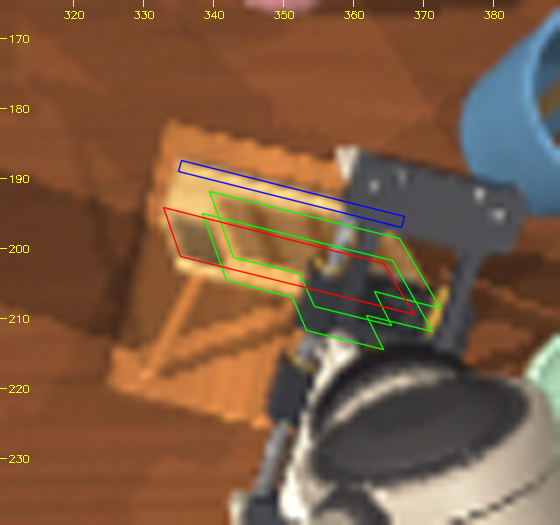

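carry_out([
  {"translation": [2, -5, 5], "delta_rot": [0.5, 0.3, 0.3], "grip": 1},
  {"translation": [2, -6.5, 12], "delta_rot": [0.5, 0.3, 0.3], "grip": 1},
  {"translation": [2, -6.5, 18], "delta_rot": [0.5, 0.3, 0.3], "grip": 1},
  {"translation": [2, -6.5, 20], "delta_rot": [0.5, 0.3, 0.3], "grip": 1},
  {"translation": [2, -6.5, 20], "delta_rot": [0.5, 0.3, 0.3], "grip": 1},
])

```text
time_s: 19.65
tcp_pos: [0.4651, -0.3418, 0.1699]
tcp_rot: [0.17, 0.769, 0.601, 0.133]
wrist_force: [-0.8, 1.1, -1.4]
opening: 0.0119
```

```bash
python3 ov.py 17 .01
```

```text
[ 0.47177194 -0.34368345  0.15741685]
t [-0.2, 1.0, 14.3] |t| 14.3 rot [-0.07, -0.04, -0.08] at [0.4651, -0.3418, 0.1699] q [-0.91, 0.31, 1.83, 0.43, 0.69, -0.96] time 19.65
[-0.8  1.1 -1.4] [ 0.07  0.32 -0.03]
```

View pics/side17y.png

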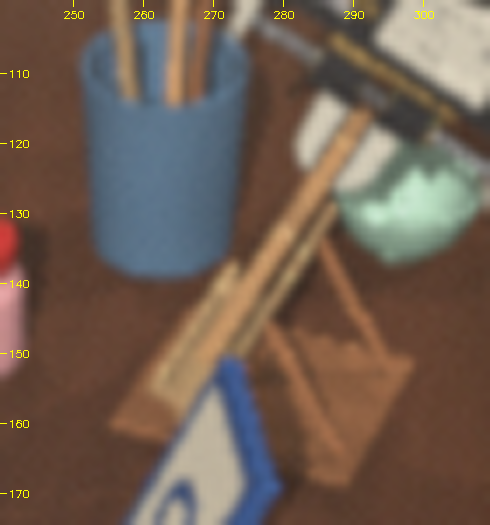

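View pics/top17z.png

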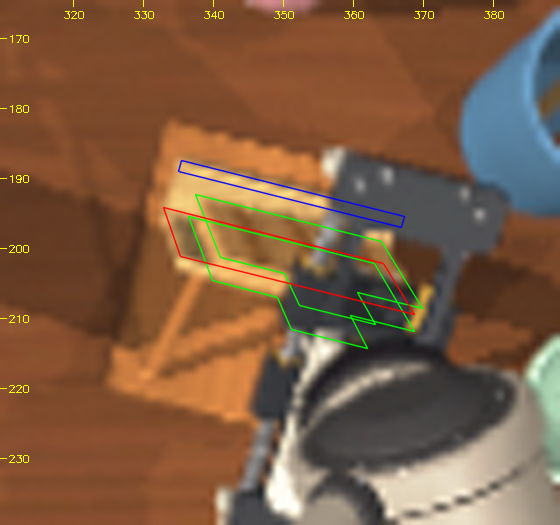

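carry_out([
  {"translation": [0, 0.5, 4], "delta_rot": [0, 0, 0], "grip": 1},
  {"translation": [0, 0.5, 8], "delta_rot": [0, 0, 0], "grip": 1},
  {"translation": [0, 0.5, 12], "delta_rot": [0, 0, 0], "grip": 1},
  {"translation": [0, 0.5, 14], "delta_rot": [0, 0, 0], "grip": 1},
  {"translation": [0, 0.5, 14], "delta_rot": [0, 0, 0], "grip": 1},
])

```text
time_s: 20.25
tcp_pos: [0.4712, -0.3433, 0.1575]
tcp_rot: [0.17, 0.769, 0.601, 0.133]
wrist_force: [-1.1, 0.1, -1.7]
opening: 0.0117
```

```bash
python3 ov.py 18 0
```

```text
[ 0.47587437 -0.3446987   0.14835377]
t [-0.3, 0.5, 10.4] |t| 10.4 rot [-0.07, -0.04, -0.07] at [0.4712, -0.3433, 0.1575] q [-0.91, 0.34, 1.83, 0.44, 0.66, -0.97] time 20.25
[-1.1  0.1 -1.7] [ 0.09  0.32 -0.04]
```

View pics/side18y.png

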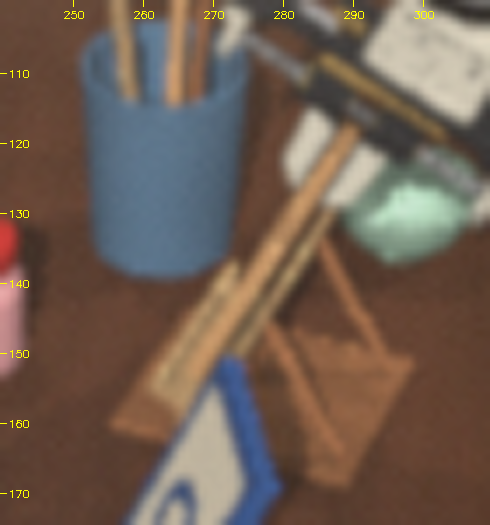

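Foot is between lip and backrest. Lower slowly to contact.

carry_out([
  {"translation": [0, 0, 2], "delta_rot": [0, 0, 0], "grip": 1},
  {"translation": [0, 0, 4], "delta_rot": [0, 0, 0], "grip": 1},
  {"translation": [0, 0, 6], "delta_rot": [0, 0, 0], "grip": 1},
  {"translation": [0, 0, 7], "delta_rot": [0, 0, 0], "grip": 1},
  {"translation": [0, 0, 7], "delta_rot": [0, 0, 0], "grip": 1},
])

```text
time_s: 20.85
tcp_pos: [0.4741, -0.3441, 0.1515]
tcp_rot: [0.17, 0.769, 0.601, 0.133]
wrist_force: [0.0, 0.7, -2.1]
opening: 0.0123
```

carry_out([
  {"translation": [0, 0, 0.7], "delta_rot": [0, 0, 0], "grip": 1},
  {"translation": [0, 0, 1.5], "delta_rot": [0, 0, 0], "grip": 1},
])

```text
time_s: 21.05
tcp_pos: [0.4748, -0.3443, 0.1504]
tcp_rot: [0.17, 0.769, 0.601, 0.133]
wrist_force: [-1.0, -0.5, -0.8]
opening: 0.012
```

carry_out([
  {"translation": [0, 0, 0.7], "delta_rot": [0, 0, 0], "grip": 1},
  {"translation": [0, 0, 1.2], "delta_rot": [0, 0, 0], "grip": 1},
])

```text
time_s: 21.25
tcp_pos: [0.4752, -0.3444, 0.1492]
tcp_rot: [0.17, 0.769, 0.601, 0.133]
wrist_force: [-0.1, 0.3, -1.3]
opening: 0.0122
```

carry_out([
  {"translation": [0, 0, 0.6], "delta_rot": [0, 0, 0], "grip": 1},
  {"translation": [0, 0, 1.2], "delta_rot": [0, 0, 0], "grip": 1},
])

```text
time_s: 21.45
tcp_pos: [0.4757, -0.3443, 0.1489]
tcp_rot: [0.17, 0.769, 0.602, 0.134]
wrist_force: [-8.9, 5.0, 12.4]
opening: 0.0115
```

carry_out([
  {"translation": [0, 0, 0.6], "delta_rot": [0, 0, 0], "grip": 1},
  {"translation": [0, 0, 1], "delta_rot": [0, 0, 0], "grip": 1},
])

```text
time_s: 21.65
tcp_pos: [0.4759, -0.3443, 0.149]
tcp_rot: [0.171, 0.769, 0.602, 0.134]
wrist_force: [-13.1, 8.1, 19.3]
opening: 0.012
```

Contact with the ledge. Ease off and shift back to the backrest.

carry_out([
  {"translation": [0, 0, -1.8], "delta_rot": [0, 0, 0], "grip": 1},
  {"translation": [0, -1.5, -1.8], "delta_rot": [0, 0, 0], "grip": 1},
  {"translation": [0, -3, -1.8], "delta_rot": [0, 0, 0], "grip": 1},
  {"translation": [0, -4, -1.8], "delta_rot": [0, 0, 0], "grip": 1},
  {"translation": [0, -4, -1.8], "delta_rot": [0, 0, 0], "grip": 1},
])

```text
time_s: 22.15
tcp_pos: [0.472, -0.3439, 0.1473]
tcp_rot: [0.17, 0.769, 0.601, 0.133]
wrist_force: [-0.7, -0.2, 1.2]
opening: 0.012
```

carry_out([
  {"translation": [0, -0.7, 0], "delta_rot": [0, 0, 0], "grip": 1},
  {"translation": [0, -1.5, 0], "delta_rot": [0, 0, 0], "grip": 1},
])

```text
time_s: 22.35
tcp_pos: [0.4706, -0.3434, 0.1466]
tcp_rot: [0.17, 0.769, 0.601, 0.133]
wrist_force: [0.1, 0.2, 0.4]
opening: 0.012
```

```bash
python3 ov.py 19 0
```

```text
[ 0.47587437 -0.3446987   0.14835377]
t [0.1, 5.6, 0.7] |t| 5.7 rot [-0.01, 0.01, -0.06] at [0.4706, -0.3434, 0.1466] q [-0.91, 0.36, 1.85, 0.45, 0.63, -0.99] time 22.35
[0.1 0.2 0.4] [-0.23 -0.01  0.03]
```

View pics/side19y.png

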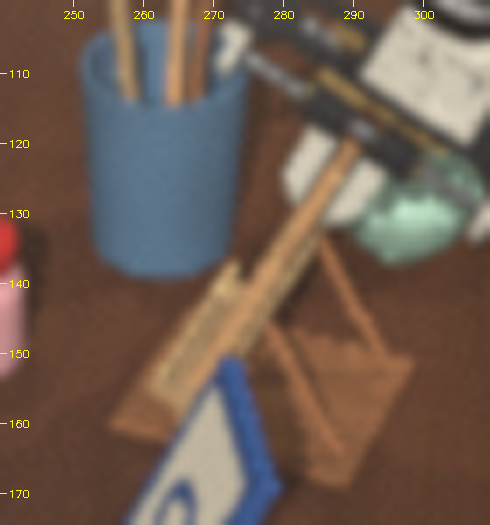

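View pics/top19z.png

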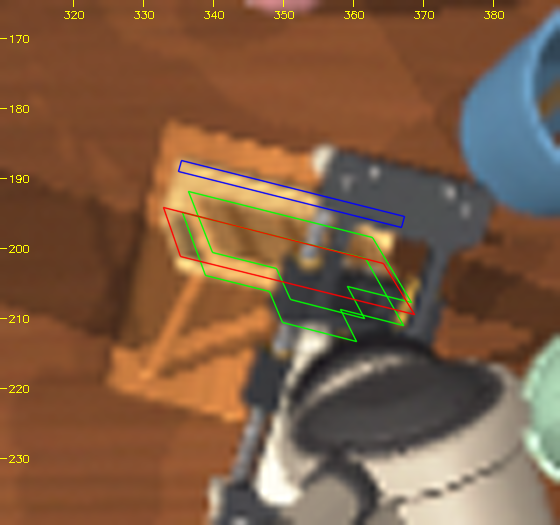

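carry_out([
  {"translation": [0, -0.7, 0], "delta_rot": [0, 0, 0], "grip": 1},
  {"translation": [0, -1.5, 0], "delta_rot": [0, 0, 0], "grip": 1},
  {"translation": [0, -1.5, 0], "delta_rot": [0, 0, 0], "grip": 1},
])

```text
time_s: 22.75
tcp_pos: [0.4693, -0.343, 0.146]
tcp_rot: [0.17, 0.769, 0.601, 0.133]
wrist_force: [0.5, -0.5, 0.4]
opening: 0.0114
```

carry_out([
  {"translation": [0, -0.7, 0], "delta_rot": [0, 0, 0], "grip": 1},
  {"translation": [0, -1.5, 0], "delta_rot": [0, 0, 0], "grip": 1},
  {"translation": [0, -1.5, 0], "delta_rot": [0, 0, 0], "grip": 1},
])

```text
time_s: 23.05
tcp_pos: [0.4689, -0.343, 0.1459]
tcp_rot: [0.171, 0.769, 0.601, 0.134]
wrist_force: [6.7, -1.0, -0.8]
opening: 0.0116
```

carry_out([
  {"translation": [0, 0.5, 0.5], "delta_rot": [0, 0, 0], "grip": 1},
  {"translation": [0, 0.6, 0.5], "delta_rot": [0, 0, 0], "grip": 1},
])

```text
time_s: 23.25
tcp_pos: [0.4691, -0.343, 0.1459]
tcp_rot: [0.171, 0.769, 0.601, 0.134]
wrist_force: [1.5, 0.7, 5.0]
opening: 0.0116
```

carry_out([
  {"translation": [0, 0, 0], "delta_rot": [0, 0, 0], "grip": 0.6},
  {"translation": [0, 0, 0], "delta_rot": [0, 0, 0], "grip": 0.3},
  {"translation": [0, 0, 0], "delta_rot": [0, 0, 0], "grip": 0.3},
  {"translation": [0, 0, 0], "delta_rot": [0, 0, 0], "grip": 0.3},
  {"translation": [0, 0, 0], "delta_rot": [0, 0, 0], "grip": 0.3},
])

```text
time_s: 23.75
tcp_pos: [0.4685, -0.3427, 0.1449]
tcp_rot: [0.17, 0.769, 0.601, 0.133]
wrist_force: [0.6, 1.0, -0.6]
opening: 0.0318
```

```bash
python3 ov.py 20 0
```

```text
[ 0.47587437 -0.3446987   0.14835377]
t [-0.2, 8.4, 0.1] |t| 8.4 rot [-0.06, -0.02, -0.07] at [0.4685, -0.3427, 0.1449] q [-0.91, 0.36, 1.86, 0.46, 0.63, -1.0] time 23.75
[ 0.6  1.  -0.6] [0.04 0.15 0.06]
```

View pics/side20y.png

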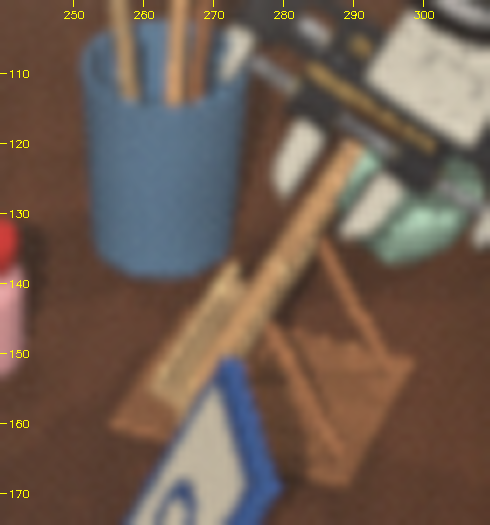

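Board rests on the stand. Retreat.

carry_out([
  {"translation": [0, 0, -10], "delta_rot": [0, 0, 0], "grip": 0.3},
  {"translation": [0, 0, -35], "delta_rot": [0, 0, 0], "grip": 0.3},
  {"translation": [0, 0, -75], "delta_rot": [0, 0, 0], "grip": 0.3},
  {"translation": [0, 0, -120], "delta_rot": [0, 0, 0], "grip": 0},
  {"translation": [0, 0, -160], "delta_rot": [0, 0, 0], "grip": 0},
])

```text
time_s: 24.35
tcp_pos: [0.402, -0.3261, 0.2926]
tcp_rot: [0.171, 0.769, 0.601, 0.133]
wrist_force: [0.7, -1.6, 0.4]
opening: 0.0431
```

carry_out([
  {"translation": [0, -40, -30], "delta_rot": [0, 0, 0], "grip": 0},
  {"translation": [30, -80, -30], "delta_rot": [5, 0, 0], "grip": 0},
  {"translation": [60, -90, -30], "delta_rot": [10, 0, 0], "grip": 0},
  {"translation": [60, -90, -30], "delta_rot": [15, 0, 0], "grip": 0},
  {"translation": [60, -90, -30], "delta_rot": [15, 0, 0], "grip": 0},
])

```text
time_s: 24.85
tcp_pos: [0.3269, -0.2457, 0.2806]
tcp_rot: [0.069, 0.784, 0.614, 0.053]
wrist_force: [0.5, -0.2, 0.2]
opening: 0.0458
```

```bash
python3 - <<'E'
from h import *
print(ctrl.read_state()["tcp_pos"],ctrl.read_state()["qpos"])
for n in ("side","top"):
    cv2.imwrite(f"pics/{n}21.png",cams.grab_frame(n)[:,:,::-1])
    L=[]
    for ST,pc in((BL,((-.055,0),(.055,0),(.055,.155),(-.055,.155))),(WD,((-.05,0),(.05,0),(.05,.115),(.018,.115),(.018,.165),(-.018,.165),(-.018,.115),(-.05,.115)))):
        _,R=stand_tcp(ST[:2],ST[2],0,0,0); O=np.array([ST[0],ST[1],.028]); Xs=R[:,1];Zs=-R[:,2];Y=np.cross(Zs,Xs)
        q=proj(n,[O+.012*Xs+a*Y+b*Zs for a,b in pc]); L+=[(q[i],q[(i+1)%len(q)],(0,255,0)) for i in range(len(q))]
    b=(230,100,320,215) if n=="side" else (250,165,380,245)
    crop(f"pics/{n}21.png",f"pics/{n}21z.png",*b,5 if n=="side" else 6,L)
    crop(f"pics/{n}21.png",f"pics/{n}21y.png",*b,5 if n=="side" else 6)
E
```

```text
[ 0.32693051 -0.24569423  0.28057871] [-0.91873091 -0.01483111  1.825201    0.11635971  1.19567071 -0.71247991]
```

View pics/top21z.png

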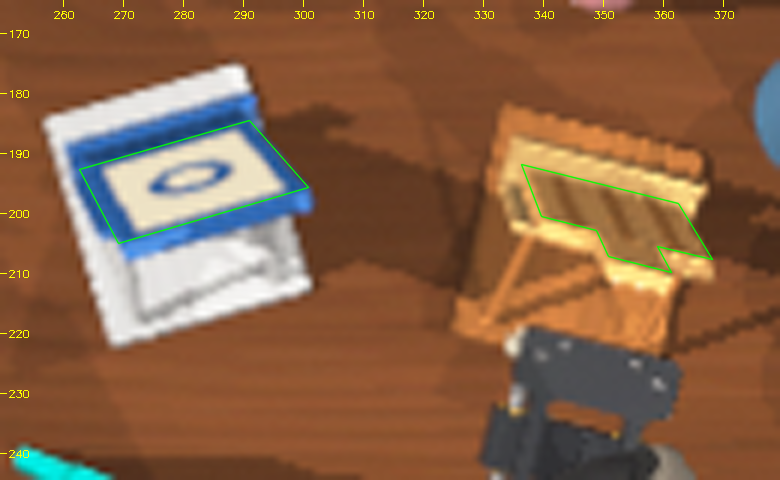

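View pics/top21y.png

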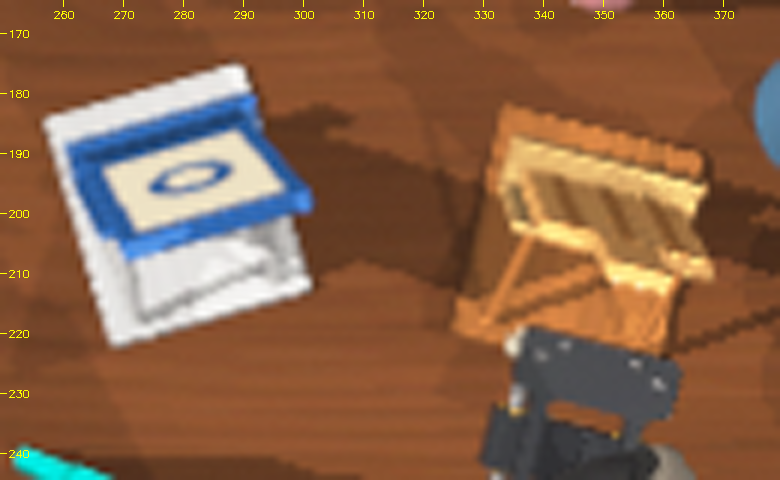

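View pics/side21z.png

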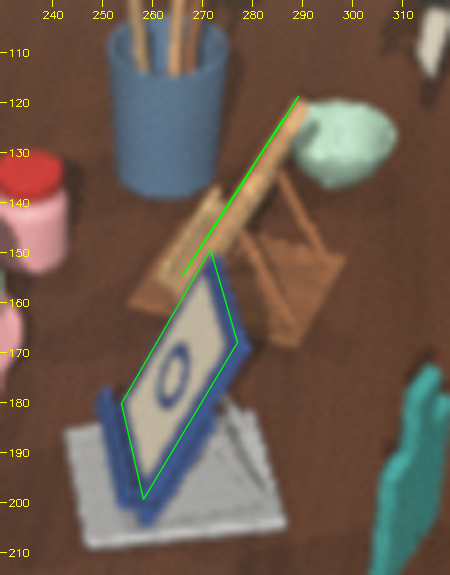

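View pics/side21.png

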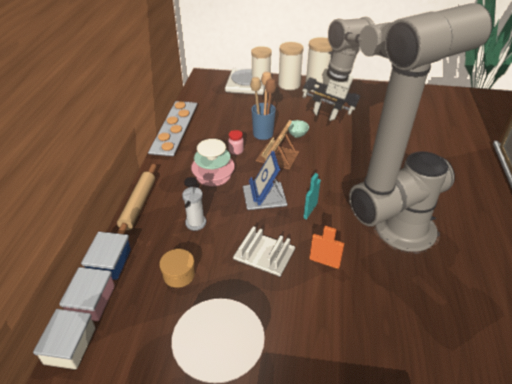

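View pics/top21.png

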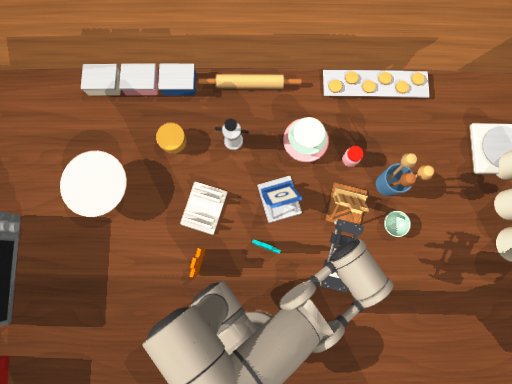

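```bash
python3 - <<'E'
from bench import ctrl
s=ctrl.read_state(); print(s["wrist_force"],s["opening"],abs(s["qd"]).max())
print(ctrl.job_done())
E
```

```text
[ 0.45364862 -0.38472072 -0.20674227] 0.04622966921619387 0.019042341607684907
the job is handed in; nothing more can be done
None
```

The tile is on the blue stand and the board is on the wooden stand. I handed the job in at about 25 s of the 67 s allowed.

- **Order and method:** I did the tile first, then the board. Each was gripped at its top, lowered until the wrist felt the ledge, and eased back until it felt the backrest. I released each one only then and backed off along the tool axis.
- **Final checks:** In the last pictures both pieces stand behind the lips and lean on the backrests. Each lies within about 1 px (roughly 3 mm) of a centred, square outline. The gripper is clear of everything with zero wrist force, and the other kitchen things look unmoved by eye.
- **Forces:** The highest wrist force I saw was about 40 N, in the tile's first touch on the ledge. I backed off before releasing.
- **Disagreements:**
  - My first height measurements from the cameras were 2–6 mm low against the stated sizes. Where the pieces touched the ledges agreed with the stated heights to about 1 mm.
  - During the board approach, the position read 6–7 mm off in depth because a reading was taken before the arm had settled. I corrected this before lowering it.
  - One lip corner in the side view did not fit, so I left it out when locating the stands.

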